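Park the core drill under the keeper fork

ROBOT

A 6-joint arm with a two-finger parallel gripper is mounted at the origin on a cart in front of the work surface, level with it; the furniture and walls round the work are solid. World frame = base frame: x ahead of the robot, y to its left, z up, the work surface at z = 0. Lengths are in m, angles in rad, forces in N, time in s.
With the tool pointing down it reaches from about 0.25 to 0.775 m from the base axis. Payload 4 kg.
Tool frame: the origin (TCP) lies on the centre line of the jaws, within the pads' length; the fingertips stand 8 mm ahead of it and the grasp point (between the pads) lies 11 mm behind it; z points along the fingers, x is the direction in which the jaws open and shut, and the axes are right-handed (so a half turn about z gives the same grasp; the last joint's range is limited). The gripper opens to 85 mm and grips with 20 to 120 N. Pads are 22 mm wide; open, the fingers measure 114 mm over their backs; the gripper's body (76 mm by 85 mm) begins 54 mm behind the grasp point. The pads swing forward as they close: fully open they stand 13 mm farther back than shut.
Start: joints at [-1.438, 0.087, 1.371, -0, 1.684, -0.103], TCP at [0.128, -0.535, 0.239] pointing down, gripper open.
Joint ranges: [-3.1, 3.1], [-0.76, 2.03], [0.27, 2.55], [-1.08, 4.22], [0.17, 2.65], [-2.57, 2.57]. Speed limits (rad/s): [2.79, 2.79, 3.14, 3.14, 3.14, 3.14].

INTERFACE

Orientations are given as a 3x3 rotation matrix whose columns are the frame's x, y, z axes.
In Python, from bench import status, optics, arm gives the robot as it stands.
- The arm moves only by the tool apply_moves, never from a script. Its argument "commands" is one flat list of numbers, 4 for each row, row after row: the shift along the tool's x, y, z in mm, then the turn about the tool's z in rad. In form: [tx, ty, tz, turn, tx, ty, tz, turn, ...]. A call has 1 to 20 rows; each row is the pose to reach, as a shift and turn from the pose measured when the call began, along the tool's axes at that moment; what a row does not reach only later rows make up. A row lasts 1/12 s, in which the tool goes at most 41.7 mm and 7.16 degrees, less where a joint would pass 70% of its speed; a pose out of reach is approached as far as the arm can. A call with a gripper value outside its range is refused whole. "gripper" is the finger opening in mm, from 0 to 85.4, set as the call begins (left out, the last holds). The fingers move at their own pace and stop on an object; the grip force is fixed at half the most. Time passes only in rows, so rows that repeat a pose let the fingers close. It gives the time, the measured TCP pose, the force and the opening at its end, in the units of the state.
- status.sense(): the state, without advancing time (a new reading comes with each control period).
- optics.snapshot(name): name is "scene" or "top"; returns a dict with "pixels" (400x640x3 uint8, red, green, blue), "mtx" (3x3 intrinsics, pixels), "D" ([k1, k2, p1, p2, k3] as OpenCV has them; the pictures are not rectified), "cam_to_world" (4x4, takes a point from camera to world coordinates). Camera axes: x right, y down, z forward; pixel columns grow to the right and rows downward; lengths in m; the calibration is good to about 2 mm. A picture is of the moment at which its call begins. There is no depth.
- arm.finish_job(): hands the job in, once; it reports no verdict.
The state is a dict: "t": time; "joints": joint angles; "qd": joint speeds; "joint_efforts": joint torques, N m; "position": TCP position; "tool_rot": TCP orientation; "contact_force": force on the tool from outside, world axes, zero at the start; "wrist_torque": the same for the moment, N m; "finger_gap": finger opening in m.
Only numpy, scipy, OpenCV 4.12 (cv2) and the standard library are available. Lean on these libraries where they do the work, as an engineer would, in place of code of your own. Each camera call takes 0.05 s, during which the arm holds its last target.

TASK

Park the steel core drill that lies on the bench in its wooden stand, thick round head down: slip the head in at a slant under the steel fork, from the fork's open side, until the head is down at the bottom of the bore, and let go so that the drill leans there by itself. Then take it again by its upper end and swing it upright, all the way into the fork's slot; leave it standing upright in the slot on its own, with its head on the bottom of the bore. Leave the pad, the tape roll and the glass cutter where they are.

Things in the scene. Friction and masses are not known exactly. Their poses are not given: they have to be found in the camera images.
- stand: fixed wooden block 88 x 88 x 56 mm high, origin at the centre of its underside, z up. A blind vertical round bore (diameter 42, 46 deep, mouth at height 56) lies on its centre line; above it is a level steel fork (see stand_slot), open towards the stand's -x side, on a riser at its +x edge. Nothing stands higher than the fork (bolt heads 2 higher)
- stand_floor (a point): centre of the bore's floor, 10 mm above the bench; axes as the stand. A drill let go with its head right down leans here by itself up to about 35 degrees towards -x; its head can slide about 9 mm each way
- stand_slot (a point): point of the bore's centre line at mid-thickness of the fork, height 79 mm (fork 76 to 82); axes as the stand. Slot along x, 16 wide, closed at x = +9, parallel sides to x = -2, flaring ahead of that to about 40 wide at x = -14. Too little room below it to bring the head in upright: enter with the drill's upper end leaning some 25 degrees to -x
- drill_mid (a point): steel core drill, 200 mm long, about 180 g, lying on the bench at first, axis 12 above it. Round head 24 across, 24 long at one end; round shank 10 across; hexagon 24 across flats, 28 across corners, 25 long at the other end. This point: on the axis, 100 from either end, about the centre of mass. x axis along the drill from head to hexagon: x up is upright, head down
- drill_foot (a point): centre of the head's end face, 100 mm from drill_mid; axes as drill_mid
- drill_waist (a point): point on the shank's axis 69 from the head's end face: at the height of the fork when the drill stands upright in the bore
- drill_hex (a point): centre of the hexagon, on the drill's axis, 187.5 from the head's end face
- pad_block_mid (a point): centre of a loose orange sanding pad 55 x 90 x 21 high, a bystander
- tape_roll_mid (a point): centre of a loose roll of tape, 100 across, 25 high, a bystander
- cutter_mid (a point): centre of a loose pen-shaped glass cutter 122 long, 13 thick, a bystander
There are look-alikes about, which are no part of the job. Leave any blue or yellow look-alike of the stand alone.

How it is judged:
On the way:
1. the drill leans in the bore, head down at the bottom, let go (z of drill_foot in the frame of stand_floor below 0.014 m and horizontal distance between drill_foot and stand_floor below 0.018 m and angle between drill_mid's own x axis and vertical between 0.25 and 0.8 rad and contact force between the fingers and core_drill below 0.1 N and linear speed of core_drill below 0.03 m/s), for 0.2 s.
At the end, for the whole second after the job is handed in: The drill stands head down in the bore: head's end face within 6 mm of the floor and 14 mm of its centre, axis within 0.22 rad of vertical, shank inside the fork's slot (its axis at fork height no farther than 8 mm ahead of the bore's centre line), at rest and released (z of drill_foot in the frame of stand_floor below 0.006 m and horizontal distance between drill_foot and stand_floor below 0.014 m and angle between drill_mid's own x axis and vertical below 0.22 rad and x of drill_waist in the frame of stand between -0.008 and 0.012 m and linear speed of core_drill below 0.03 m/s and contact force between the fingers and core_drill below 0.1 N); the robot touches nothing.
It fails at once if a bystander (sanding pad) is shifted by more than 3 cm (distance of pad_block_mid from where it was at the start of the episode above 0.03 m).
It fails at once if a bystander (tape roll) is shifted by more than 3 cm (distance of tape_roll_mid from where it was at the start of the episode above 0.03 m).
It fails at once if a bystander (glass cutter) is shifted by more than 3 cm (distance of cutter_mid from where it was at the start of the episode above 0.03 m).
It also fails if it takes over 61 s, if anything falls off the work surface, if the arm or the gripper's body presses on something with over 40 N, if the wrist force passes 120 N, or if a joint passes its speed limit or range.

## Working session

There is one attempt and no reset: what is moved stays moved. The work goes in short steps, Python scripts to look and compute and a tool call to move; the robot and the scene stay as the last step left them, time stands still between calls to the robot, and variables do not carry over. Pictures are saved under pics/ and viewed, and the job is handed in when it is done.

Besides the shell and the picture viewer there is one more tool, called after "Emit:" as name(argument=value, ...) on one line, values as JSON. apply_moves: Moves the arm, as the interface text tells. Its arguments: {"type":"object","properties":{"commands":{"type":"array","items":{"type":"number"}},"gripper":{"type":"number"}},"required":["commands"]}

```bash
ls; mkdir -p pics
python3 - <<'E'
from bench import status, optics, arm
import cv2,numpy as np
for n in ["scene","top"]:
    s=optics.snapshot(n); np.savez(f"pics/{n}0.npz",**s)
    cv2.imwrite(f"pics/{n}0.png",s["pixels"][:,:,::-1]); print(n,s["mtx"].tolist(),s["D"],np.round(s["cam_to_world"],4).tolist())
print(status.sense())
E
```

```text
pics
scene [[516.5062285838904, 0.0, 313.2489087523844], [0.0, 516.5062285838904, 192.68704235725656], [0.0, 0.0, 1.0]] [-0.15125224  0.          0.          0.          0.        ] [[-0.4628, -0.5924, 0.6595, -0.4233], [-0.8864, 0.3139, -0.3402, 0.4013], [-0.0055, -0.742, -0.6704, 1.058], [0.0, 0.0, 0.0, 1.0]]
top [[502.171546056479, 0.0, 314.4342714576257], [0.0, 502.171546056479, 204.6475099874911], [0.0, 0.0, 1.0]] [-0.12257063  0.          0.          0.          0.        ] [[-0.0715, -0.9727, 0.2207, 0.2128], [-0.9974, 0.0705, -0.0124, -0.0798], [-0.0035, -0.221, -0.9753, 1.5327], [0.0, 0.0, 0.0, 1.0]]
{'t': 0.1, 'joints': array([-1.43813956e+00,  8.79120109e-02,  1.37213268e+00,  2.38612514e-06,
        1.68362022e+00, -1.03116441e-01]), 'qd': array([-0.00278586, -0.00186939, -0.00341885,  0.00185223,  0.00101104,
       -0.00084943]), 'joint_efforts': array([ 1.61814452e-03, -3.53015077e+01, -3.14219248e+01, -2.72861753e-04,
        7.93097250e-03, -1.88960860e-05]), 'position': array([ 0.12840552, -0.53434376,  0.23822428]), 'tool_rot': array([[ 2.33594853e-01, -9.72333981e-01, -2.71743442e-04],
       [-9.72331835e-01, -2.33594912e-01,  2.05436526e-03],
       [-2.06100704e-03, -2.15664352e-04, -9.99997853e-01]]), 'contact_force': array([-0.02265056,  0.72605753,  0.13774457]), 'wrist_torque': array([-0.04627026,  0.00802833, -0.03037027]), 'finger_gap': 0.0851614853632833}
```

View pics/scene0.png

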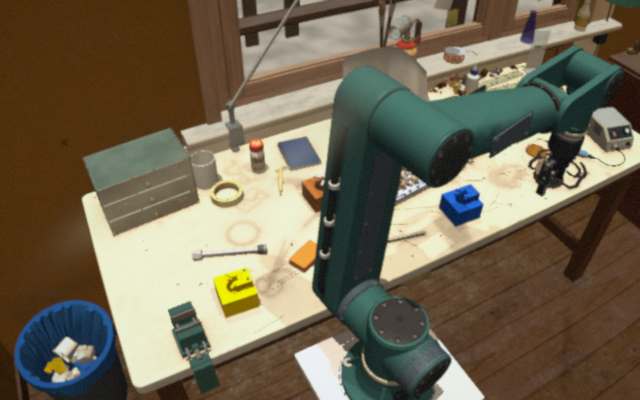

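View pics/top0.png

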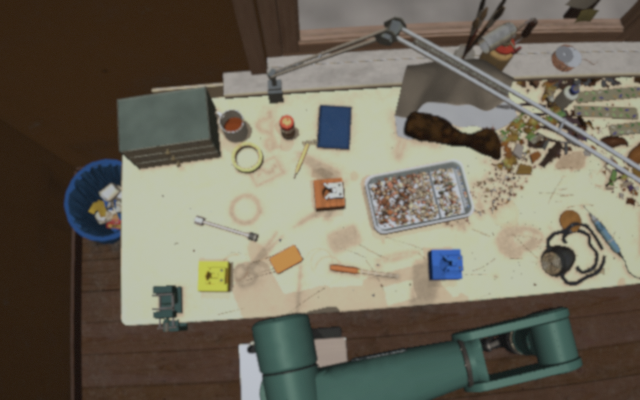

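Run:
```python
import cv2,numpy as np
t=cv2.imread("pics/top0.png"); s=cv2.imread("pics/scene0.png")
a=cv2.resize(t[205:250,185:270],None,fx=9,fy=9,interpolation=cv2.INTER_CUBIC)
b=cv2.resize(t[170:220,300:360],None,fx=12,fy=12,interpolation=cv2.INTER_CUBIC)
c=cv2.resize(s[235:270,180:280],None,fx=8,fy=8,interpolation=cv2.INTER_CUBIC)
d=cv2.resize(s[165:225,290:340],None,fx=10,fy=10,interpolation=cv2.INTER_CUBIC)
for n,i in zip("abcd",(a,b,c,d)): cv2.imwrite(f"pics/c0{n}.png",i)
```

```text
(no output)
```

View pics/c0a.png

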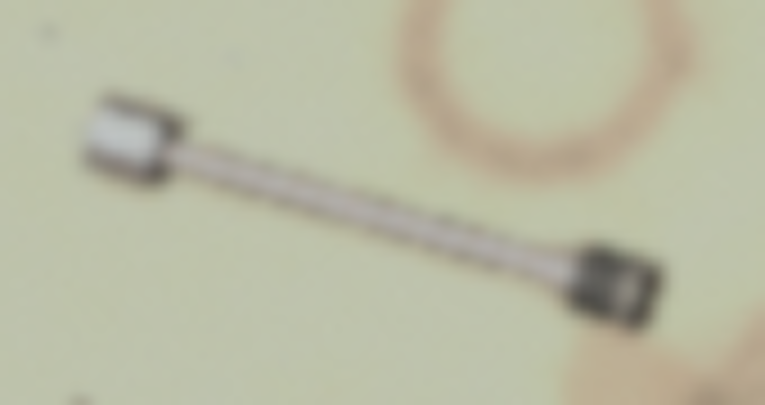

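View pics/c0b.png

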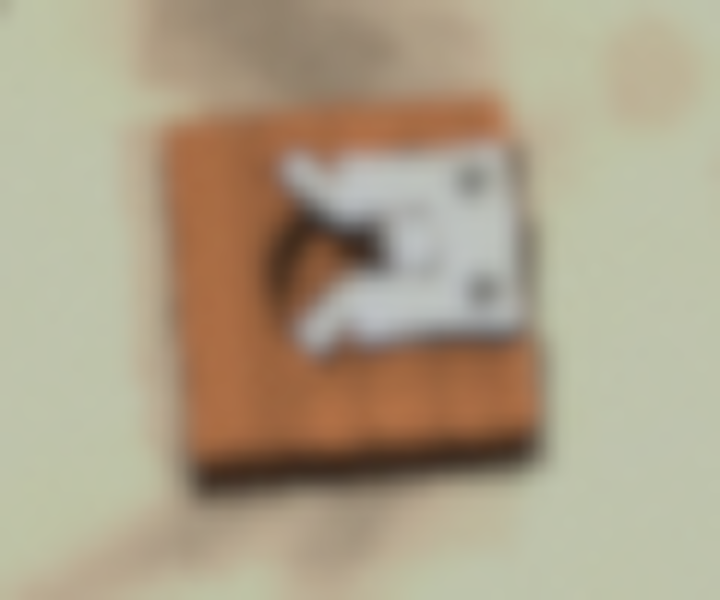

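View pics/c0c.png

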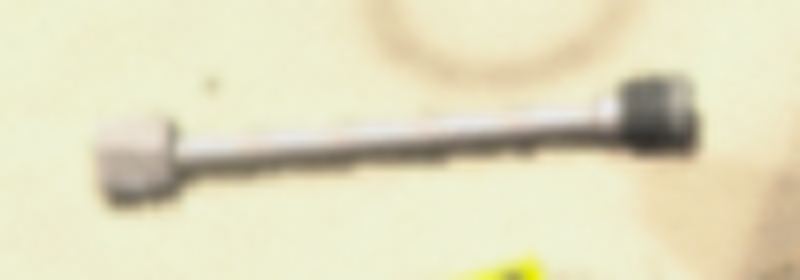

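View pics/c0d.png

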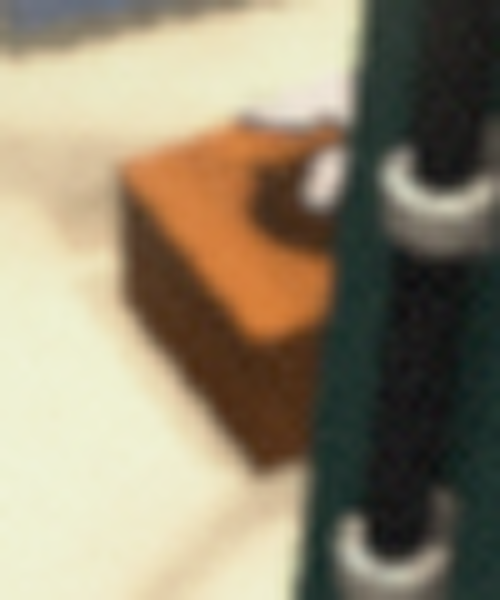

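```bash
cat > h.py <<'E'
import numpy as np,cv2
def ray(s,uv):
    p=cv2.undistortPoints(np.array(uv,float).reshape(-1,1,2),s["mtx"],s["D"]).reshape(-1,2)
    d=np.c_[p,np.ones(len(p))]@s["cam_to_world"][:3,:3].T
    return s["cam_to_world"][:3,3],d
def onz(s,uv,z):
    o,d=ray(s,uv); return o+d*((z-o[2])/d[:,2])[:,None]
def proj(s,P):
    T=np.linalg.inv(s["cam_to_world"]); P=np.array(P,float).reshape(-1,3)
    return cv2.projectPoints(P,cv2.Rodrigues(T[:3,:3])[0],T[:3,3],np.array(s["mtx"]),np.array(s["D"]))[0].reshape(-1,2)
def ortho(s,cx,cy,ang,w,h,z,k):
    # k px per mm; image +u along ang, +v along ang-90deg
    U,V=np.meshgrid((np.arange(w*k)/k-w/2)/1e3,(np.arange(h*k)/k-h/2)/1e3)
    c,sn=np.cos(ang),np.sin(ang)
    X=cx+U*c+V*sn; Y=cy+U*sn-V*c
    q=proj(s,np.stack([X,Y,np.full_like(X,z)],-1)).astype(np.float32).reshape(U.shape+(2,))
    return cv2.remap(s["pixels"][:,:,::-1],q[...,0],q[...,1],cv2.INTER_CUBIC)
E
python3 - <<'E'
from h import *
t=np.load("pics/top0.npz");s=np.load("pics/scene0.npz")
A=onz(t,[[195,219],[258,238]],.012);B=onz(s,[[194,255],[267,250]],.012);print(A,B)
m=A.mean(0);d=A[1]-A[0];ang=np.arctan2(d[1],d[0]);print(m,ang,np.linalg.norm(d))
im=np.vstack([ortho(x,m[0],m[1],ang,240,60,.012,3) for x in (t,s)])
cv2.imwrite("pics/o1.png",im)
# stand corners top z=.056 from top crop: (px/12+offset)
cr=np.array([[168,130],[500,95],[535,440],[200,462]])/12+[300,170]
C=onz(t,cr-0.5,.056);print(C,C.mean(0),np.linalg.norm(C-np.roll(C,1,0),axis=1))
for n,uv in dict(pad=[285,259],tape=[247,156],cut=[302,160],yel=[213,276],box=[190,160]).items(): print(n,onz(t,[uv],.01))
E
```

```text
[[0.53811974 0.2746015  0.012     ]
 [0.46482055 0.08099686 0.012     ]] [[0.53407052 0.27035776 0.012     ]
 [0.45951126 0.08767234 0.012     ]]
[0.50147015 0.17779918 0.012     ] -1.9327215324615945 0.20701577223209483
[[ 0.62299006 -0.10114835  0.056     ]
 [ 0.62610839 -0.18608784  0.056     ]
 [ 0.53580719 -0.18733894  0.056     ]
 [ 0.53625211 -0.10301359  0.056     ]] [ 0.58028944 -0.14439718  0.056     ] [0.086758   0.0849967  0.09030986 0.08432652]
pad [[0.39479817 0.00225651 0.01      ]]
tape [[0.73171024 0.10413096 0.01      ]]
cut [[ 0.70527147 -0.07014255  0.01      ]]
yel [[0.35804143 0.22396612 0.01      ]]
box [[0.73250425 0.2880432  0.01      ]]
```

View pics/o1.png

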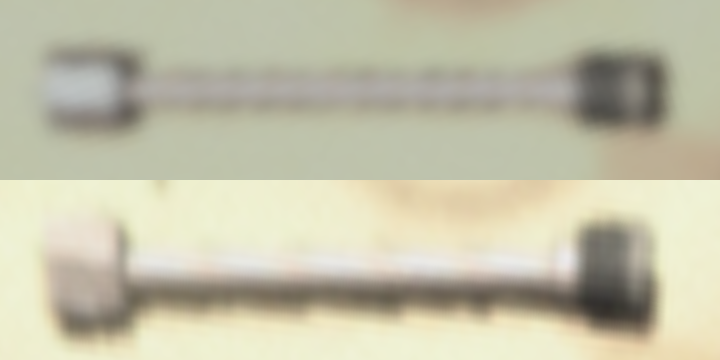

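```bash
cat >> h.py <<'E'
def cyl(p,a,r,l,n=24,ph=0):
    a=np.array(a,float);a/=np.linalg.norm(a); e=np.cross(a,[0,0,1]); 
    if np.linalg.norm(e)<1e-6:e=np.array([1.,0,0])
    e/=np.linalg.norm(e); f=np.cross(e,a); th=np.arange(n)*2*np.pi/n+ph
    c=np.outer(np.cos(th),e)*r+np.outer(np.sin(th),f)*r+np.array(p)
    return np.vstack([c,c+a*l])
def drillparts(foot,a):
    foot=np.array(foot,float);a=np.array(a,float);a/=np.linalg.norm(a)
    return [cyl(foot,a,.012,.024),cyl(foot+a*.024,a,.005,.151),cyl(foot+a*.175,a,.014,.025,6)]
def standparts(x,y,yaw):
    c,s=np.cos(yaw),np.sin(yaw)
    def W(P):
        P=np.array(P,float)/1e3; return np.c_[x+P[:,0]*c-P[:,1]*s,y+P[:,0]*s+P[:,1]*c,P[:,2]]
    top=[[-44,-44,56],[44,-44,56],[44,44,56],[-44,44,56]];bot=[[a,b,0] for a,b,_ in top]
    th=np.linspace(0,2*np.pi,24)
    bore=[[21*np.cos(t),21*np.sin(t),56] for t in th]
    arc=[[1+8*np.cos(t),8*np.sin(t),82] for t in np.linspace(-np.pi/2,np.pi/2,9)]
    slot=[[-14,-20,82],[-2,-8,82]]+arc+[[-2,8,82],[-14,20,82]]
    return [W(top),W(bot),W(bore),W(slot)]
def mask(s,parts,k=8):
    m=np.zeros((400*k,640*k),np.uint8)
    for P in parts:
        q=proj(s,P); cv2.fillConvexPoly(m,cv2.convexHull(np.round((q+.5)*k-.5).astype(np.int32)),255)
    return cv2.resize(m,(640,400),interpolation=cv2.INTER_AREA)/255.
def draw(s,polys,roi,k,fn,hull=True):
    u0,v0,u1,v1=roi; im=cv2.resize(s["pixels"][v0:v1,u0:u1,::-1],None,fx=k,fy=k,interpolation=cv2.INTER_CUBIC)
    for P in polys:
        q=((proj(s,P)-[u0,v0]+.5)*k-.5); 
        q=cv2.convexHull(q.astype(np.float32)) if hull else q
        cv2.polylines(im,[np.round(q).astype(np.int32).reshape(-1,1,2)],hull,(0,0,255) if hull else (255,0,255),1)
    cv2.imwrite(fn,im); return im
E
cat > fit.py <<'E'
from h import *
from scipy.optimize import minimize
t=np.load("pics/top0.npz");s=np.load("pics/scene0.npz")
def score(img,m):
    # correlation of mask with colour distance from bg
    return None
def prep(x,roi):
    u0,v0,u1,v1=roi; im=cv2.cvtColor(x["pixels"],cv2.COLOR_RGB2LAB).astype(float)[v0:v1,u0:u1]
    bg=np.median(im.reshape(-1,3),0); d=np.linalg.norm(im-bg,axis=2); return np.clip(d/40,0,1)
views=[(t,(185,205,270,250)),(s,(180,235,280,268))]
for use in ([0],[1],[0,1]):
    def f(p):
        a=[np.cos(p[2]),np.sin(p[2]),0]; foot=[p[0]-.1*a[0],p[1]-.1*a[1],.012]; e=0
        for i in use:
            x,r=views[i]; m=mask(x,drillparts(foot,a),6)[r[1]:r[3],r[0]:r[2]]; e+=((cv2.GaussianBlur(m,(0,0),.7)-prep(x,r))**2).sum()
        return e
    best=minimize(f,[.499,.177,1.209],method="Nelder-Mead",options=dict(initial_simplex=[[.499,.177,1.209],[.505,.177,1.209],[.499,.183,1.209],[.499,.177,1.23]],maxiter=80))
    print(use,best.x,best.fun)
p=best.x;a=np.array([np.cos(p[2]),np.sin(p[2]),0]);foot=np.array([p[0],p[1],.012])-.1*a
draw(t,drillparts(foot,a),(185,205,270,250),8,"pics/f1.png");draw(s,drillparts(foot,a),(180,235,280,270),8,"pics/f2.png")
cv2.imwrite("pics/f12.png",np.vstack([cv2.copyMakeBorder(cv2.imread("pics/f1.png"),0,0,0,120,0),cv2.imread("pics/f2.png")]))
print("foot",foot,"hex",foot+.1875*a)
P=standparts(.580,-.144,-np.pi/2)
a=draw(t,P,(300,170,360,220),10,"pics/g.png",False)
E
python3 fit.py
```

```text
[0] [0.50026113 0.17728594 1.20946605] 163.0143817429971
[1] [0.49540445 0.18209785 1.22253316] 205.80772509377152
[0, 1] [0.49732001 0.18013469 1.21237467] 433.1323792878015
foot [0.46224034 0.08648952 0.012     ] hex [0.52801471 0.26207421 0.012     ]
```

View pics/f12.png

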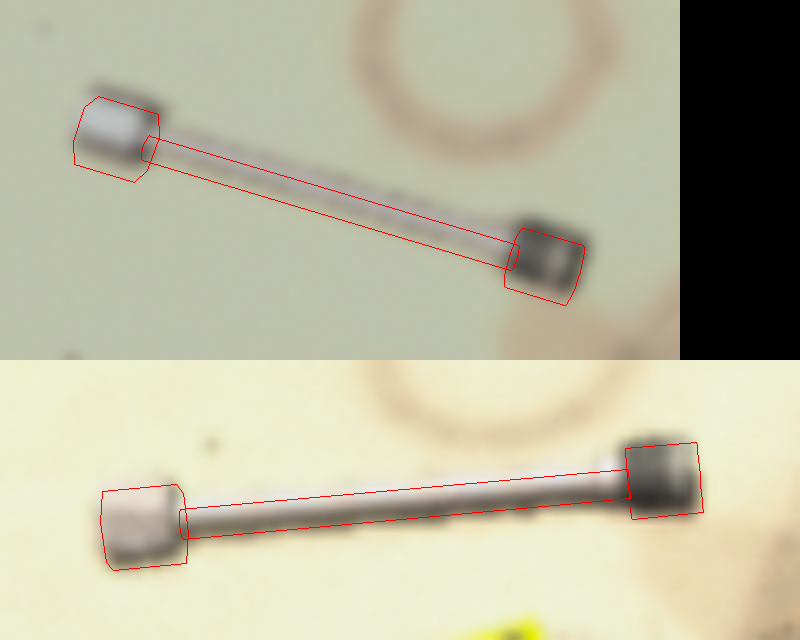

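View pics/g.png

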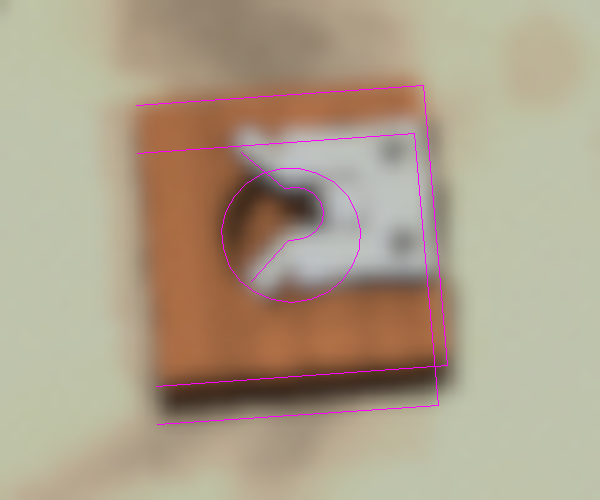

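```bash
cat >> h.py <<'E'
def go(x,y,z,phi=None):
    from bench import status
    st=status.sense();R=np.array(st["tool_rot"]);d=R.T@(np.array([x,y,z])-st["position"])*1e3
    ph=np.arctan2(R[1,0],R[0,0]); 
    tr=0 if phi is None else -((phi-ph+np.pi)%(2*np.pi)-np.pi)
    print("t",round(st["t"],2),"cmd",np.round(d,1),round(tr,3),"phi",round(ph,3),"F",np.round(st["contact_force"],1),"gap",round(st["finger_gap"]*1e3,1),"pos",np.round(st["position"],4),"q",np.round(st["joints"],2))
E
python3 -c "
from h import *
go(.5184,.2343,.1,-.3595)"
```

```text
t 0.1 cmd [-656.  -558.7  139.7] -0.976 phi -1.335 F [-0.   0.7  0.1] gap 85.2 pos [ 0.1284 -0.5343  0.2382] q [-1.44  0.09  1.37  0.    1.68 -0.1 ]
```

Emit:
apply_moves(commands=[-656, -559, 140, -0.976, -656, -559, 140, -0.976, -656, -559, 140, -0.976, -656, -559, 140, -0.976, -656, -559, 140, -0.976, -656, -559, 140, -0.976, -656, -559, 140, -0.976, -656, -559, 140, -0.976, -656, -559, 140, -0.976, -656, -559, 140, -0.976, -656, -559, 140, -0.976, -656, -559, 140, -0.976, -656, -559, 140, -0.976, -656, -559, 140, -0.976, -656, -559, 140, -0.976, -656, -559, 140, -0.976, -656, -559, 140, -0.976, -656, -559, 140, -0.976, -656, -559, 140, -0.976, -656, -559, 140, -0.976])

```text
t: 1.77
position: [0.5007, 0.2009, 0.1052]
tool_rot: [[0.936, -0.351, -0.001], [-0.351, -0.936, 0.002], [-0.002, -0.001, -1.0]]
contact_force: [1.0, -1.2, 1.0]
finger_gap: 0.0857
```

```bash
python3 -c "
from h import *
go(.5184,.2343,.1,-.3595)"
```

```text
t 1.77 cmd [  4.9 -37.4   5.2] 0.001 phi -0.358 F [ 1.  -1.2  1. ] gap 85.7 pos [0.5007 0.2009 0.1052] q [0.28 0.13 1.59 0.   1.42 0.63]
```

Emit:
apply_moves(commands=[5, -37, 5, 0, 5, -37, 5, 0, 5, -37, 5, 0])

```text
t: 2.02
position: [0.5177, 0.2352, 0.098]
tool_rot: [[0.938, -0.348, -0.005], [-0.348, -0.938, 0.0], [-0.005, 0.002, -1.0]]
contact_force: [-0.4, -0.5, -0.6]
finger_gap: 0.0853
```

Run:
```python
from h import *
from bench import optics
s=optics.snapshot("top");np.savez("pics/t1.npz",**s)
draw(s,[],(170,170,290,260),6,"pics/t1.png")
s=optics.snapshot("scene");np.savez("pics/s1.npz",**s)
draw(s,[],(160,190,300,295),5,"pics/s1.png")
go(.5184,.2343,.012,-.3595)
```

```text
t 2.12 cmd [ 0.5 -1.2 87.6] 0.001 phi -0.358 F [-0.5  0.7  0.1] gap 85.1 pos [0.5178 0.2333 0.0996] q [0.32 0.2  1.53 0.   1.42 0.68]
```

View pics/t1.png

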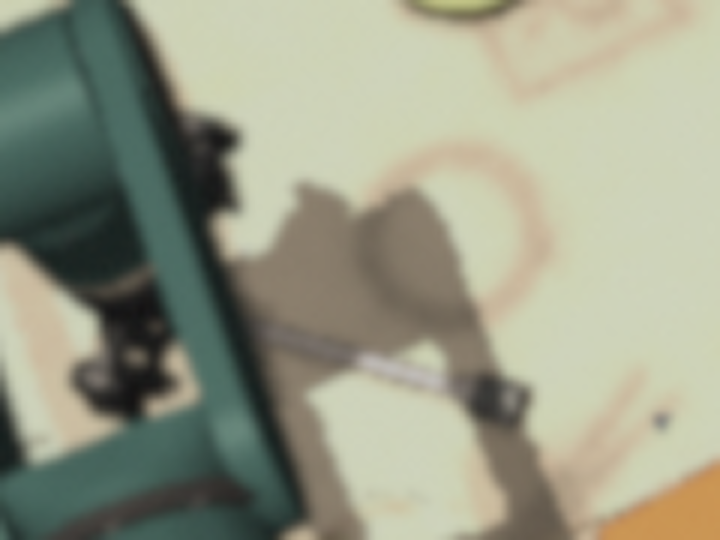

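View pics/s1.png

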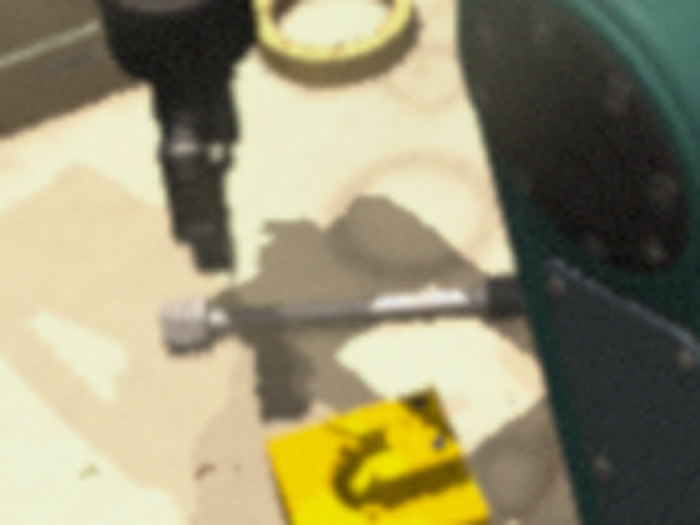

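Emit:
apply_moves(commands=[0, -1, 40, 0, 0, -1, 75, 0, 0, -1, 88, 0, 0, -1, 88, 0])

```text
t: 2.45
position: [0.5141, 0.2314, 0.0076]
tool_rot: [[0.936, -0.352, -0.011], [-0.353, -0.936, -0.003], [-0.009, 0.006, -1.0]]
contact_force: [-0.2, 0.5, -0.9]
finger_gap: 0.0852
```

Emit:
apply_moves(commands=[0, 0, 0, 0, 0, 0, 0, 0, 0, 0, 0, 0, 0, 0, 0, 0, 0, 0, 0, 0, 0, 0, 0, 0, 0, 0, 0, 0, 0, 0, 0, 0], gripper=0)

```text
t: 3.12
position: [0.5152, 0.2317, 0.0089]
tool_rot: [[0.936, -0.352, -0.008], [-0.352, -0.936, -0.002], [-0.007, 0.005, -1.0]]
contact_force: [0.0, -0.7, 4.6]
finger_gap: 0.0081
```

Run:
```python
from h import *
from bench import optics
s=optics.snapshot("scene");np.savez("pics/s2.npz",**s)
draw(s,[],(160,190,300,295),5,"pics/s2.png")
go(.5184,.2343,.1,-.3595)
```

```text
t 3.17 cmd [  1.4  -3.1 -91.1] -0.0 phi -0.36 F [ 0.2 -0.6  6.5] gap 7.5 pos [0.5152 0.2317 0.0089] q [0.32 0.28 1.62 0.   1.25 0.68]
```

View pics/s2.png

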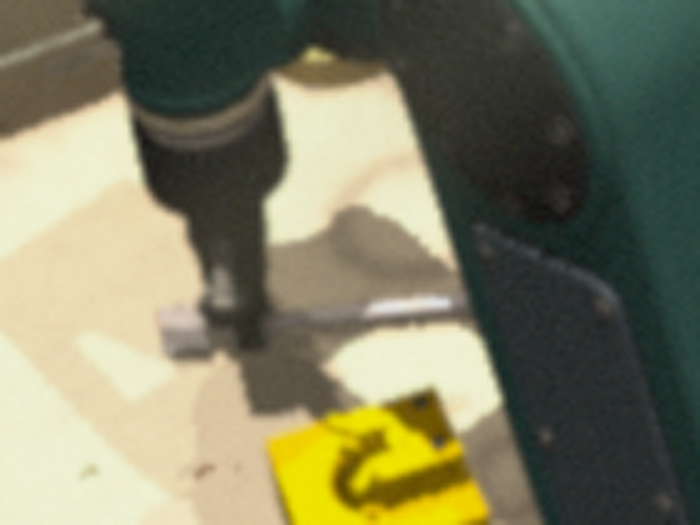

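Emit:
apply_moves(commands=[0, 0, 0, 0, 0, 0, 0, 0, 0, 0, -15, 0, 0, 0, -30, 0, 0, 0, -60, 0, 0, 0, -60, 0])

```text
t: 3.67
position: [0.5182, 0.2329, 0.0733]
tool_rot: [[0.936, -0.352, -0.001], [-0.352, -0.936, 0.001], [-0.001, -0.0, -1.0]]
contact_force: [1.7, 0.5, -0.7]
finger_gap: 0.0075
```

Run:
```python
from h import *
from bench import optics
s=optics.snapshot("scene");np.savez("pics/s3.npz",**s)
draw(s,[],(160,190,300,295),5,"pics/s3.png")
go(.5184,.2343,.1,-.3595)
```

```text
t 3.72 cmd [  0.2  -1.9 -28.7] -0.0 phi -0.36 F [ 0.2  0.5 -3.1] gap 7.6 pos [0.5174 0.2326 0.0713] q [0.32 0.22 1.56 0.   1.36 0.68]
```

View pics/s3.png

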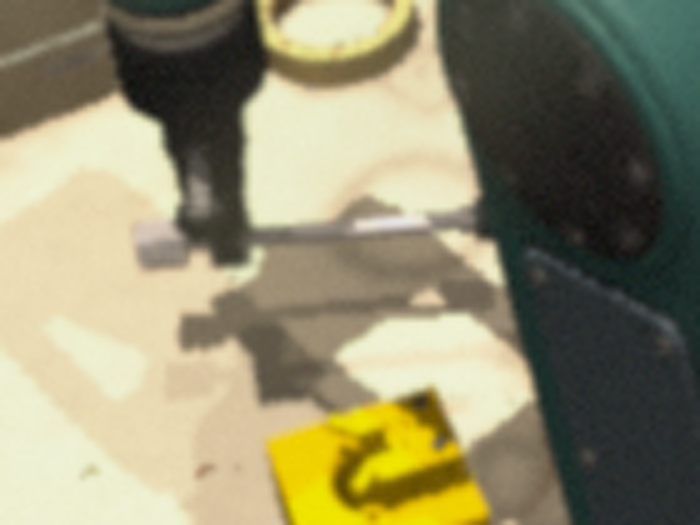

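Emit:
apply_moves(commands=[0, 0, 30, 0, 0, 0, 55, 0, 0, 0, 62, 0, 0, 0, 62, 0, 0, 0, 62, 0])

```text
t: 4.13
position: [0.5158, 0.2322, 0.0085]
tool_rot: [[0.936, -0.352, -0.007], [-0.352, -0.936, -0.001], [-0.006, 0.004, -1.0]]
contact_force: [-3.4, -1.2, 5.5]
finger_gap: 0.0078
```

Run:
```python
from h import *
go(.5155,.2318,.0089,-.3595)
```

```text
t 4.13 cmd [-0.2  0.5 -0.4] -0.0 phi -0.36 F [-3.4 -1.2  5.5] gap 7.8 pos [0.5158 0.2322 0.0085] q [0.32 0.28 1.62 0.   1.25 0.68]
```

Emit:
apply_moves(commands=[0, 0, -1, 0, 0, 0, -1, 0, 0, 0, -1, 0, 0, 0, -1, 0, 0, -30, -1, 0, 0, -51, -1, 0, 0, -51, -1, 0, 0, -51, -1, 0], gripper=45)

```text
t: 4.8
position: [0.5338, 0.2806, 0.0089]
tool_rot: [[0.936, -0.351, -0.007], [-0.351, -0.936, -0.002], [-0.006, 0.004, -1.0]]
contact_force: [-0.2, -0.8, 0.6]
finger_gap: 0.0451
```

Run:
```python
from h import *
from bench import optics
s=optics.snapshot("scene");np.savez("pics/s4.npz",**s)
draw(s,[],(160,190,300,295),5,"pics/s4.png")
go(.5158+.051*.352,.2322+.051*.936,.0095,-.3595)
```

```text
t 4.85 cmd [ 0.2 -0.2 -0.7] 0.0 phi -0.359 F [-0.1 -0.3  0. ] gap 44.9 pos [0.5334 0.2798 0.0088] q [0.39 0.36 1.52 0.   1.27 0.75]
```

View pics/s4.png

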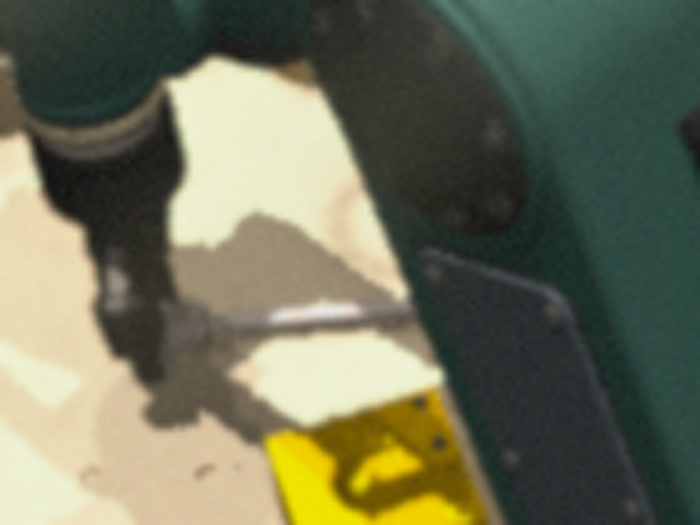

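Emit:
apply_moves(commands=[0, 0, 0, 0, 0, 0, 0, 0, 0, 0, 0, 0, 0, 0, 0, 0, 0, 0, 0, 0, 0, 0, -20, 0, 0, 0, -50, 0, 0, 0, -50, 0], gripper=0)

```text
t: 5.52
position: [0.537, 0.2813, 0.0642]
tool_rot: [[0.936, -0.352, 0.001], [-0.352, -0.936, 0.002], [0.0, -0.003, -1.0]]
contact_force: [1.8, 0.9, -0.2]
finger_gap: 0.024
```

Run:
```python
from h import *
from bench import optics
s=optics.snapshot("scene");np.savez("pics/s5.npz",**s)
draw(s,[],(160,190,300,295),5,"pics/s5.png")
go(.5158+.051*.352,.2322+.051*.936,.0095,-.3595)
```

```text
t 5.57 cmd [-2.   1.9 52.7] 0.0 phi -0.359 F [ 0.3 -0.  -1.4] gap 24.2 pos [0.5363 0.281  0.0622] q [0.39 0.3  1.47 0.   1.36 0.75]
```

View pics/s5.png

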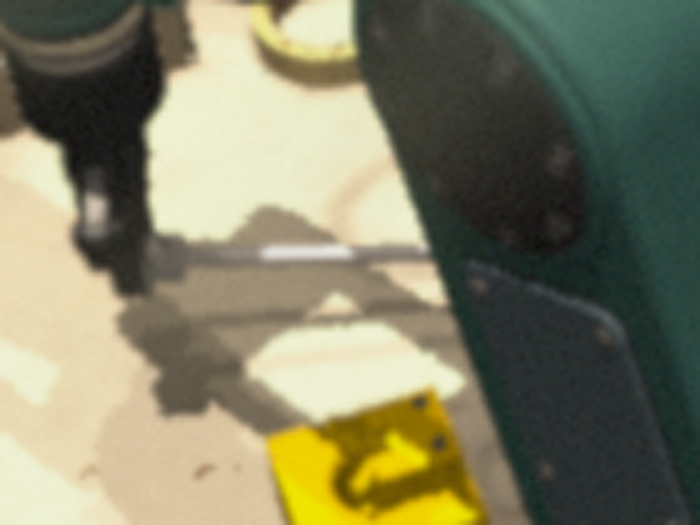

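Emit:
apply_moves(commands=[0, 0, -41, 0, 0, 0, -41, 0, 0, 0, -82, 0, 0, 0, -82, 0, 0, 0, -123, 0, 0, 0, -123, 0, 0, 0, -164, 0, 0, 0, -164, 0])

```text
t: 6.23
position: [0.5386, 0.2817, 0.231]
tool_rot: [[0.936, -0.352, 0.009], [-0.352, -0.936, 0.005], [0.007, -0.008, -1.0]]
contact_force: [0.7, -0.4, 1.3]
finger_gap: 0.0239
```

Run:
```python
from h import *
from bench import optics
s=optics.snapshot("scene");np.savez("pics/s6.npz",**s)
draw(s,[],(150,130,310,270),5,"pics/s6.png")
go(.5158+.051*.352,.2322+.051*.936,.0095,-.3595)
```

```text
t 6.28 cmd [ -5.3   4.8 219.8] 0.0 phi -0.359 F [-0.3  0.4 -1.1] gap 23.9 pos [0.5386 0.2816 0.2294] q [0.39 0.21 1.25 0.   1.67 0.75]
```

View pics/s6.png

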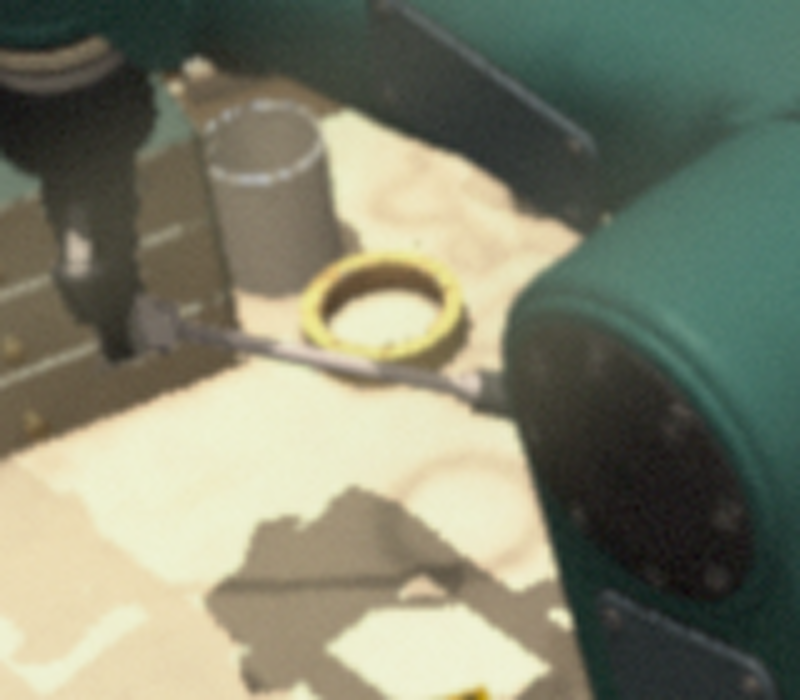

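Emit:
apply_moves(commands=[0, 0, 41, 0, 0, 0, 0, 0, 0, 0, 41, 0, 0, 0, 0, 0, 0, 0, 41, 0, 0, 0, 0, 0, 0, 0, 41, 0, 0, 0, 0, 0, 0, 0, 41, 0, 0, 0, 0, 0])

```text
t: 7.12
position: [0.5143, 0.2718, 0.1867]
tool_rot: [[0.935, -0.35, -0.063], [-0.352, -0.936, -0.024], [-0.051, 0.045, -0.998]]
contact_force: [-7.9, -2.3, -16.1]
finger_gap: 0.0238
```

Run:
```python
from h import *
from bench import optics
s=optics.snapshot("scene");np.savez("pics/s7.npz",**s)
draw(s,[],(150,130,310,270),5,"pics/s7.png")
go(.5158+.051*.352,.2322+.051*.936,.0095,-.3595)
```

```text
t 7.17 cmd [ 15.7 -14.3 194.7] -0.0 phi -0.36 F [1.9 0.2 2.7] gap 24.1 pos [0.522  0.275  0.2049] q [0.39 0.22 1.29 0.   1.68 0.75]
```

View pics/s7.png

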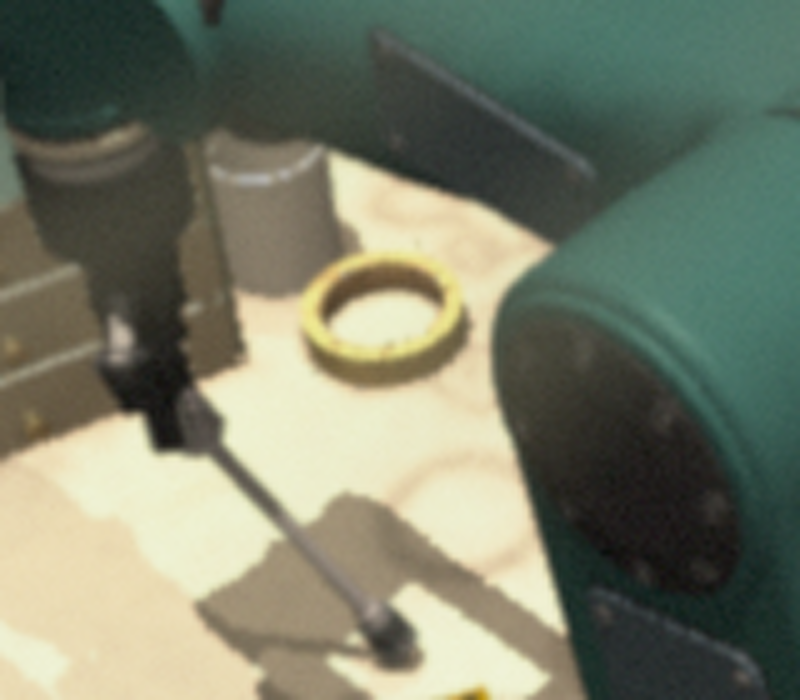

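```bash
cat >> h.py <<'E'
def onplane(s,uv,p0,n):
    o,d=ray(s,uv); return o+d*(((np.array(p0)-o)@n)/(d@n))[:,None]
E
python3 - <<'E'
from h import *
from bench import status
s=np.load("pics/s7.npz"); st=status.sense();R=np.array(st["tool_rot"]);p=st["position"]
n=R[:,0]; uv=np.array([[200,420],[225,460],[370,608],[390,642]])/5+[150,130]
P=onplane(s,uv,p,n); print(np.round(P,3)); 
d=P-p; y=d@R[:,1]; z=P[:,2]; print(np.round(y,3),np.polyfit(z,y,1),np.degrees(np.arctan(np.polyfit(z,y,1)[0])))
go(.58,-.144+.09,.26,0)
E
```

```text
[[0.515 0.258 0.178]
 [0.511 0.251 0.15 ]
 [0.487 0.198 0.036]
 [0.484 0.192 0.008]]
[0.017 0.024 0.079 0.086] [-0.42762062  0.09151372] -23.152550720811252
t 7.17 cmd [168.2 289.2 -52.4] -0.36 phi -0.36 F [1.9 0.2 2.7] gap 24.1 pos [0.522  0.275  0.2049] q [0.39 0.22 1.29 0.   1.68 0.75]
```

Emit:
apply_moves(commands=[0, 0, -8, 0, 0, 0, -24, 0, 0, 0, -46, 0, 0, 0, -68, 0, 0, 0, -84, 0, 0, 0, -92, 0, 0, 0, -95, 0])

```text
t: 7.75
position: [0.527, 0.2769, 0.3008]
tool_rot: [[0.936, -0.351, -0.038], [-0.352, -0.936, -0.014], [-0.03, 0.026, -0.999]]
contact_force: [-0.0, 0.5, -2.4]
finger_gap: 0.0241
```

Run:
```python
from h import *
go(.58,-.046,.31,0)
```

```text
t 7.75 cmd [162.9 283.9  -6.7] -0.36 phi -0.36 F [-0.   0.5 -2.4] gap 24.1 pos [0.527  0.2769 0.3008] q [0.39 0.22 1.1  0.   1.86 0.75]
```

Emit:
apply_moves(commands=[5, 8, 0, -0.01, 16, 28, 0, -0.035, 32, 57, -1, -0.07, 50, 88, -2, -0.11, 69, 120, -3, -0.15, 88, 153, -4, -0.19, 106, 185, -5, -0.235, 124, 216, -6, -0.275, 140, 244, -7, -0.31, 152, 266, -7, -0.34, 160, 279, -7, -0.355, 163, 284, -7, -0.36, 163, 284, -7, -0.36, 163, 284, -7, -0.36, 163, 284, -7, -0.36])

```text
t: 9.0
position: [0.5799, -0.0449, 0.3097]
tool_rot: [[0.999, 0.002, -0.039], [0.002, -1.0, -0.013], [-0.039, 0.013, -0.999]]
contact_force: [0.8, -0.0, -1.8]
finger_gap: 0.0239
```

Run:
```python
from h import *
from bench import optics
s=optics.snapshot("scene");np.savez("pics/s8.npz",**s)
cv2.imwrite("pics/s8.png",s["pixels"][:,:,::-1])
s=optics.snapshot("top");np.savez("pics/t8.npz",**s)
cv2.imwrite("pics/t8.png",s["pixels"][:,:,::-1])
go(.58,-.046,.31,0)
```

```text
t 9.1 cmd [-0.   1.2  0.2] 0.002 phi 0.002 F [-0.4  0.8 -1.6] gap 24.2 pos [ 0.58   -0.0448  0.3102] q [-0.16  0.18  1.12 -0.02  1.87 -0.17]
```

View pics/s8.png

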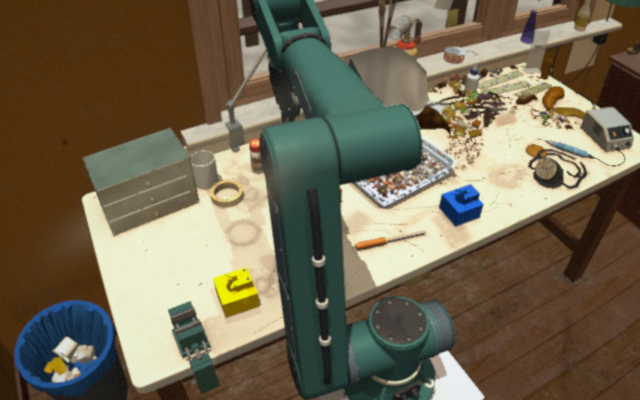

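View pics/t8.png

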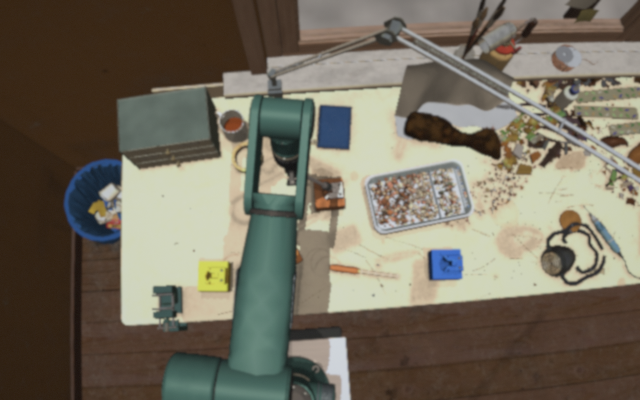

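Run:
```python
from h import *
s=np.load("pics/t8.npz")
draw(s,[],(272,145,352,215),10,"pics/t8c.png",False)
```

```text
(no output)
```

View pics/t8c.png

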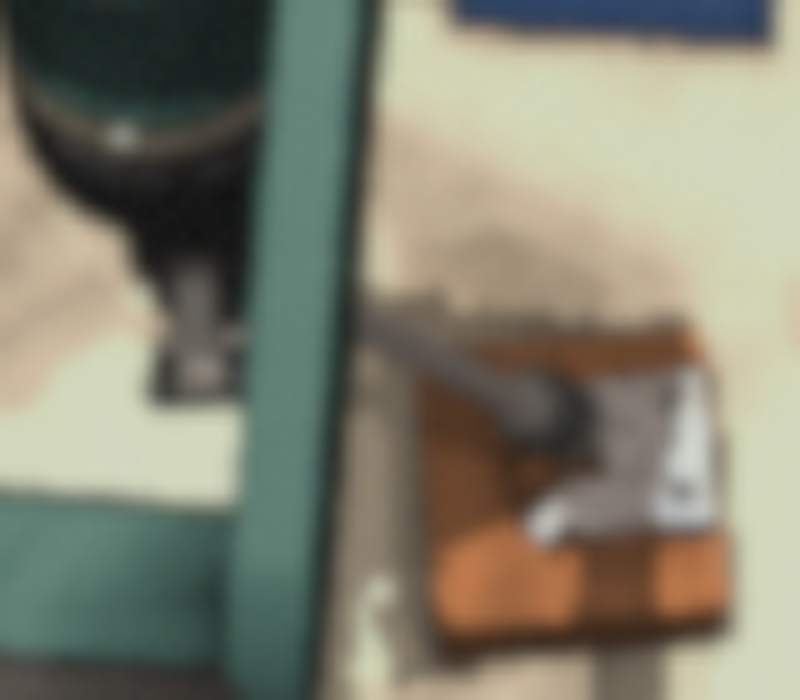

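```bash
cat >> h.py <<'E'
def drillpose(st,th,py=.009,pz=-.003,s0=.198,px=0.):
    R=np.array(st["tool_rot"]);p=np.array(st["position"])
    piv=p+R@np.array([px,py,pz]); d=R@np.array([0,np.sin(th),np.cos(th)])
    foot=piv+d*s0; return foot,-d
E
python3 - <<'E'
from h import *
from bench import status
st=status.sense();s=np.load("pics/t8.npz");ims=[]
for th in (20,24,28):
    f,a=drillpose(st,np.radians(th)); print(th,np.round(f,4),np.degrees(np.arccos(a[2])))
    im=draw(s,drillparts(f,a),(297,160,347,210),8,"pics/x.png")
    q=proj(s,[f]);print(q)
    ims.append(im)
P=standparts(.580,-.144,-np.pi/2)
im=s["pixels"]; 
a=draw(s,P,(297,160,347,210),8,"pics/x.png",False)
ims.append(a)
cv2.imwrite("pics/t8d.png",np.vstack([np.hstack(ims[:2]),np.hstack(ims[2:])])[:,:][::1])
E
```

```text
20 [ 0.5733 -0.124   0.1283] 20.882118134425028
[[322.47005744 189.60990818]]
24 [ 0.5735 -0.1367  0.1337] 24.862992559712954
[[326.90193617 188.7573328 ]]
28 [ 0.5738 -0.149   0.1399] 28.848872927807104
[[331.23123949 187.82088565]]
```

View pics/t8d.png

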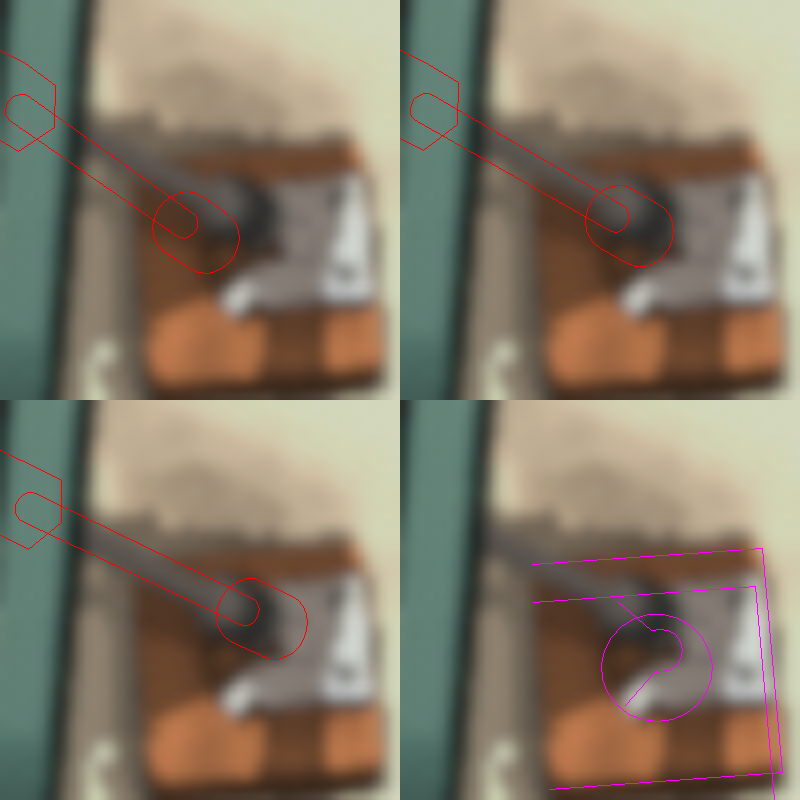

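Run:
```python
from h import *
from bench import status
st=status.sense();s=np.load("pics/t8.npz")
R=np.array(st["tool_rot"]);p=np.array(st["position"])
for v in [(-20,-11,5),(-20,11,5),(-30,-11,5),(-30,11,5),(-30,0,8)]:
    print(v,(proj(s,[p+R@np.array(v)/1e3])[0]-[272,145]+.5)*10)
draw(s,[],(280,160,310,200),20,"pics/t8e.png",False)
```

```text
(-20, -11, 5) [167.85256344 352.44492168]
(-20, 11, 5) [254.33083823 345.78303464]
(-30, -11, 5) [170.21091805 389.99560435]
(-30, 11, 5) [256.87264022 383.32593509]
(-30, 0, 8) [214.25941381 390.18203383]
```

View pics/t8e.png

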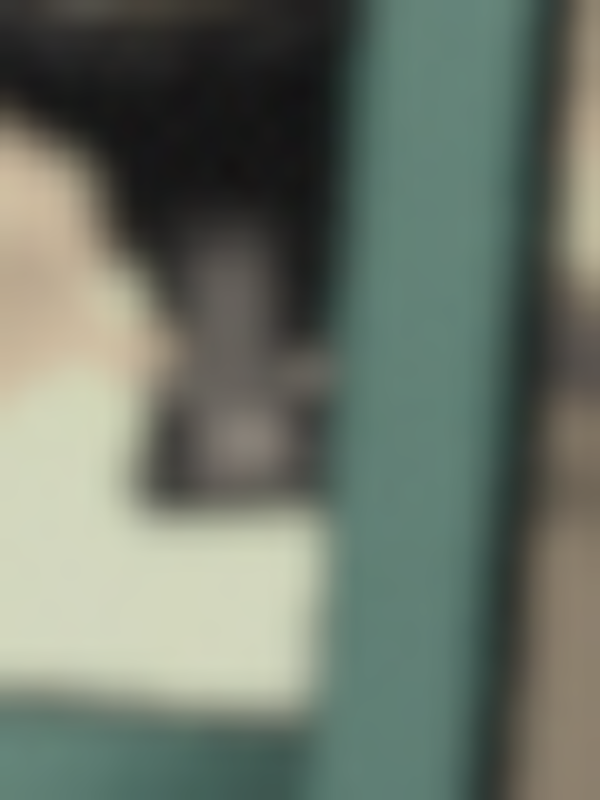

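Emit:
apply_moves(commands=[1, -2, 6, 0, 2, -6, 20, 0, 3, -11, 38, 0, 5, -15, 52, 0, 5, -16, 57, 0, 5, -16, 58, 0, 5, -16, 58, 0])

```text
t: 9.68
position: [0.5826, -0.0291, 0.2518]
tool_rot: [[0.999, 0.004, -0.038], [0.003, -1.0, -0.014], [-0.038, 0.014, -0.999]]
contact_force: [-0.2, -0.2, -2.4]
finger_gap: 0.0239
```

```bash
cat > look.py <<'E'
from h import *
from bench import optics,status
import sys
n=sys.argv[1]; ths=[float(v) for v in sys.argv[2].split(",")]
s=optics.snapshot("top");np.savez(f"pics/t{n}.npz",**s);st=status.sense();ims=[]
sh=dict(s);M=np.array(s["mtx"]).copy();M[0,2]-=1.4;M[1,2]-=1.4;sh["mtx"]=M
xs,ys=.5765,-.1473
for th in ths:
    f,a=drillpose(st,np.radians(th));print(th,"X,Y,z",np.round([-(f[1]-ys)*1e3,(f[0]-xs)*1e3,f[2]*1e3],1),"lean",np.round(np.degrees(np.arccos(a[2])),1))
    ims.append(draw(sh,drillparts(f,a),(297,160,347,210),8,"pics/x.png"))
ims.append(draw(sh,standparts(xs,ys,-np.pi/2),(297,160,347,210),8,"pics/x.png",False))
cv2.imwrite(f"pics/L{n}.png",np.hstack(ims)); go(.58,-.1,.3,0)
E
python3 look.py 9 27
```

```text
27.0 X,Y,z [-16.6   0.5  80.8] lean 27.9
t 9.73 cmd [ -4.9  71.2 -46.2] 0.003 phi 0.003 F [ 0.2 -0.  -1.6] gap 24.0 pos [ 0.583  -0.0294  0.2527] q [-0.14  0.19  1.23 -0.02  1.76 -0.14]
```

View pics/L9.png

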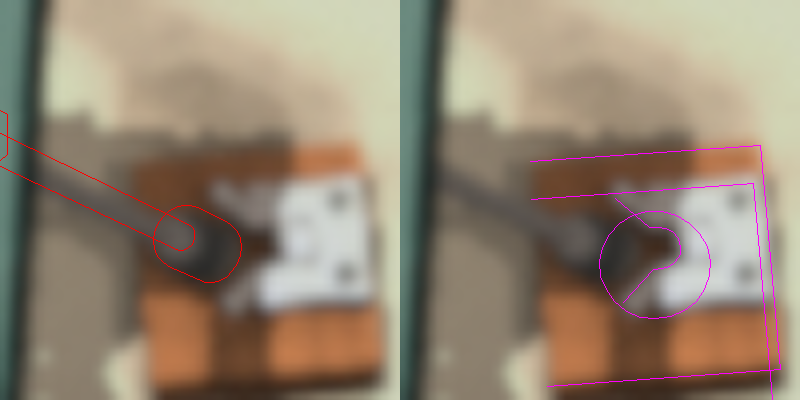

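Emit:
apply_moves(commands=[0, 1, 4, 0, 0, 5, 11, 0, 0, 8, 18, 0, 0, 11, 25, 0, 0, 13, 29, 0, 0, 14, 31, 0, 0, 14, 31, 0])

```text
t: 10.32
position: [0.5815, -0.0442, 0.2208]
tool_rot: [[0.999, 0.003, -0.038], [0.002, -1.0, -0.014], [-0.038, 0.014, -0.999]]
contact_force: [-0.0, -0.0, -2.2]
finger_gap: 0.0239
```

```bash
python3 look.py 10 27
```

```text
27.0 X,Y,z [-2.  -0.9 49.5] lean 27.9
t 10.37 cmd [ -4.8  57.  -77.6] 0.002 phi 0.002 F [ 0.   0.8 -2.3] gap 24.2 pos [ 0.5818 -0.0441  0.2215] q [-0.16  0.19  1.29 -0.02  1.7  -0.17]
```

View pics/L10.png

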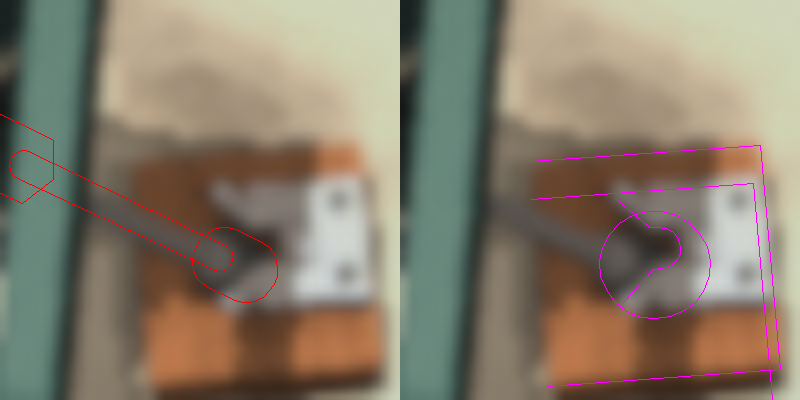

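Emit:
apply_moves(commands=[0, 3, 5, 0, 0, 5, 9, 0, 0, 6, 12, 0, 0, 6, 15, 0])

```text
t: 10.7
position: [0.5811, -0.0505, 0.206]
tool_rot: [[0.999, 0.002, -0.038], [0.002, -1.0, -0.014], [-0.038, 0.014, -0.999]]
contact_force: [0.1, 0.2, -2.6]
finger_gap: 0.0239
```

```bash
python3 look.py 11 27
```

```text
27.0 X,Y,z [ 4.2 -2.2 33.3] lean 27.8
t 10.75 cmd [ -4.6  50.9 -93.9] 0.002 phi 0.002 F [ 0.1 -0.3 -3.3] gap 23.9 pos [ 0.5808 -0.0503  0.2053] q [-0.17  0.2   1.32 -0.02  1.67 -0.18]
```

Emit:
apply_moves(commands=[1, 0, 5, 0, 1, 0, 10, 0, 1, 0, 15, 0, 1, 0, 18, 0, 1, 0, 19, 0, 1, 0, 19, 0])

```text
t: 11.25
position: [0.5808, -0.0506, 0.1857]
tool_rot: [[0.999, 0.003, -0.04], [0.002, -1.0, -0.014], [-0.04, 0.013, -0.999]]
contact_force: [-0.3, 0.2, -1.2]
finger_gap: 0.0238
```

```bash
python3 look.py 12 27
```

```text
27.0 X,Y,z [ 4.6 -2.1 14.2] lean 27.9
t 11.3 cmd [  -5.5   50.9 -113.1] 0.002 phi 0.002 F [-1.3 -0.3 -2.7] gap 23.6 pos [ 0.5809 -0.0506  0.1861] q [-0.17  0.2   1.35 -0.02  1.63 -0.18]
```

View pics/L12.png

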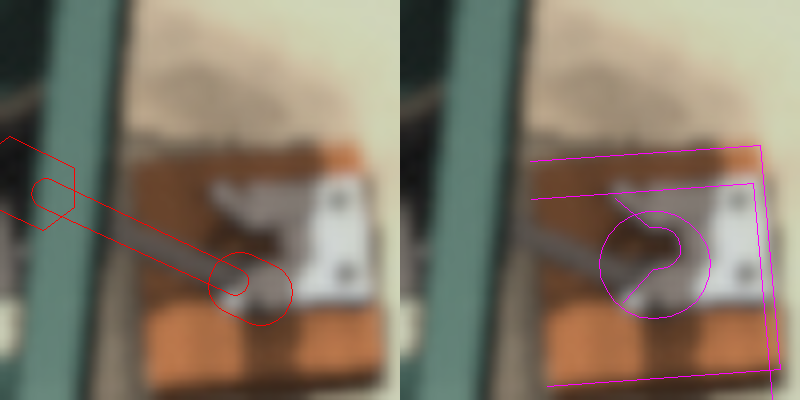

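Emit:
apply_moves(commands=[1, 0, 2, 0, 1, 0, 4, 0, 1, 0, 5, 0, 1, 0, 5, 0])

```text
t: 11.63
position: [0.5822, -0.0505, 0.1819]
tool_rot: [[0.999, 0.003, -0.038], [0.002, -1.0, -0.013], [-0.038, 0.013, -0.999]]
contact_force: [0.2, -0.1, 0.9]
finger_gap: 0.0238
```

```bash
python3 look.py 13 27
```

```text
27.0 X,Y,z [ 4.5 -0.6  9.9] lean 27.8
t 11.68 cmd [  -6.7   51.  -117.3] 0.002 phi 0.002 F [0.1 0.9 1.7] gap 24.0 pos [ 0.5822 -0.0506  0.1819] q [-0.17  0.21  1.35 -0.02  1.62 -0.18]
```

Emit:
apply_moves(commands=[0, 0, 0, 0, 0, 0, 0, 0, 0, 0, 0, 0, 0, 0, 0, 0, 0, 0, 0, 0, 0, 0, 0, 0, 0, 0, 0, 0, 0, 0, 0, 0], gripper=75)

```text
t: 12.35
position: [0.5822, -0.0506, 0.1818]
tool_rot: [[0.999, 0.003, -0.038], [0.002, -1.0, -0.014], [-0.038, 0.013, -0.999]]
contact_force: [0.7, 0.6, -0.5]
finger_gap: 0.0749
```

Run:
```python
from h import *
from bench import optics
s=optics.snapshot("top");np.savez("pics/t14.npz",**s)
draw(s,[],(272,145,352,215),10,"pics/t14.png",False)
go(.58,-.046,.31,0)
```

```text
t 12.4 cmd [  -7.    -2.8 -128. ] 0.002 phi 0.002 F [ 0.4  0.  -0.3] gap 74.9 pos [ 0.5822 -0.0506  0.1818] q [-0.17  0.21  1.35 -0.02  1.62 -0.18]
```

View pics/t14.png

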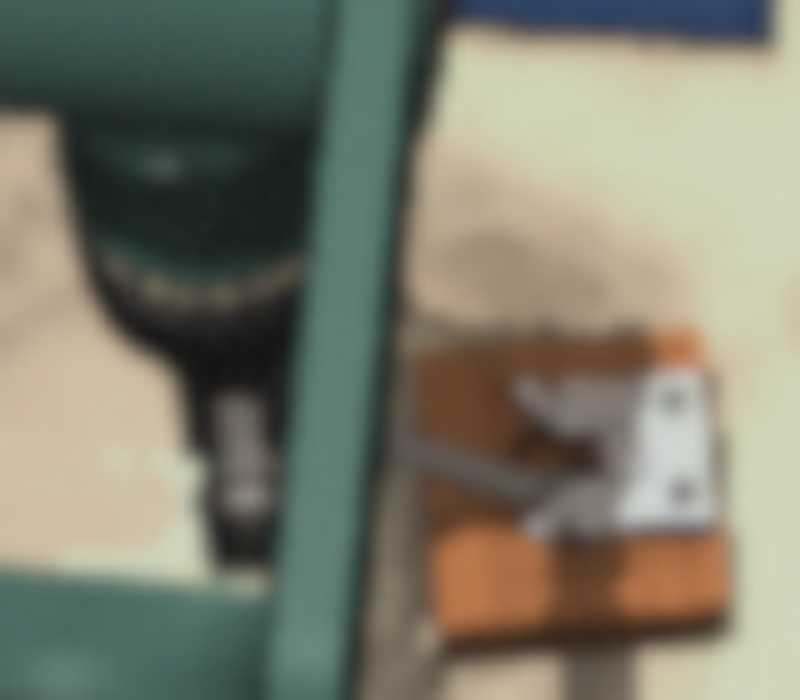

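Run:
```python
from h import *
a=np.load("pics/t13.npz");b=np.load("pics/t14.npz")
A=draw(a,[],(305,170,345,210),10,"pics/x.png");B=draw(b,[],(305,170,345,210),10,"pics/x.png")
cv2.imwrite("pics/cmp.png",np.hstack([A,B]))
```

```text
(no output)
```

View pics/cmp.png

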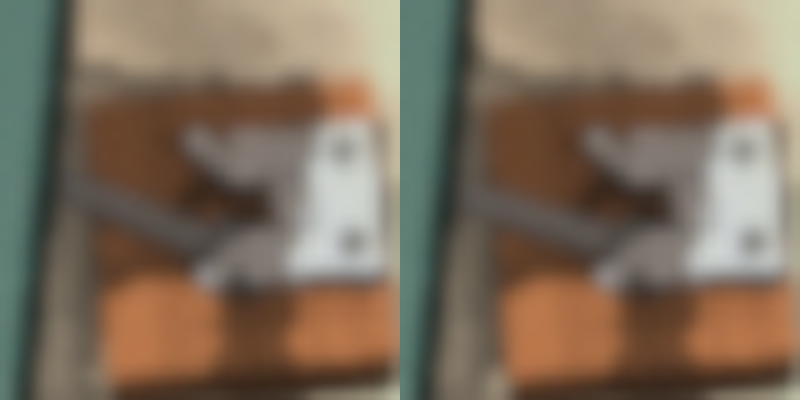

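Emit:
apply_moves(commands=[0, 0, 0, 0, 0, 0, 0, 0, 0, 0, 0, 0, 0, 0, -40, 0, 0, 0, -80, 0, 0, -20, -110, 0, 0, -60, -120, 0, 0, -100, -120, 0, 0, -140, -120, 0, 0, -180, -120, 0, 0, -180, -120, 0], gripper=85)

```text
t: 13.32
position: [0.5853, 0.1382, 0.299]
tool_rot: [[0.999, 0.012, -0.038], [0.011, -1.0, -0.01], [-0.038, 0.009, -0.999]]
contact_force: [-0.2, -1.4, 0.1]
finger_gap: 0.0852
```

Run:
```python
from h import *
from bench import optics
s=optics.snapshot("top");np.savez("pics/t15.npz",**s)
draw(s,[],(272,145,352,215),10,"pics/t15.png",False)
s=optics.snapshot("scene");np.savez("pics/s15.npz",**s)
cv2.imwrite("pics/s15.png",s["pixels"][:,:,::-1])
go(.58,-.046,.31,0)
```

```text
t 13.42 cmd [ -7.4 178.8  -8.2] 0.006 phi 0.006 F [ 0.3 -0.6 -0. ] gap 85.0 pos [0.5859 0.1327 0.299 ] q [ 0.13  0.23  1.09 -0.01  1.86  0.12]
```

View pics/t15.png

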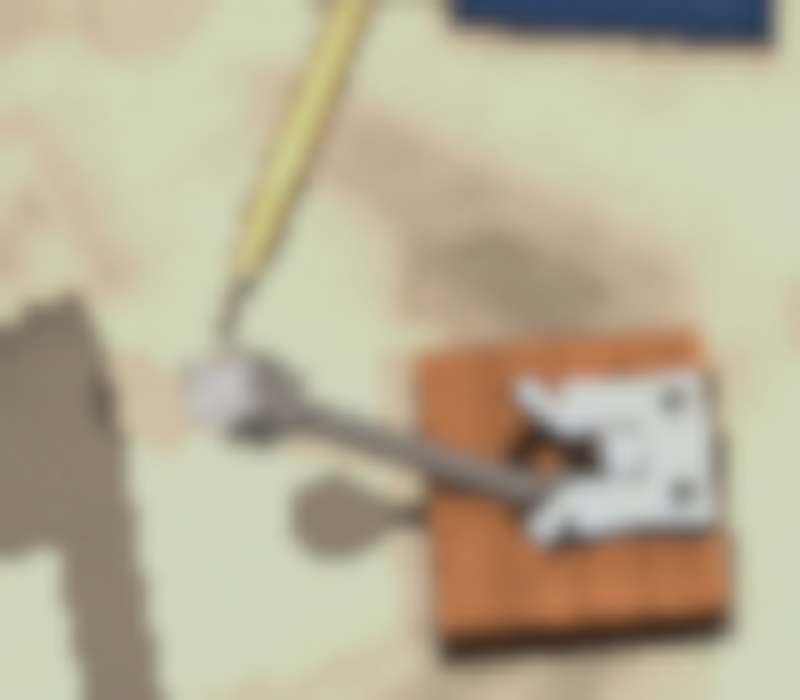

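View pics/s15.png

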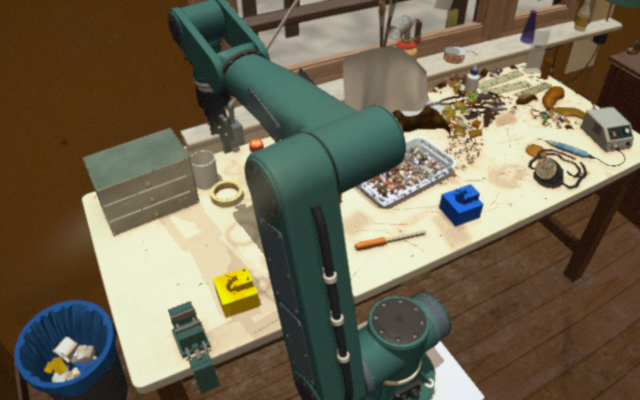

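```bash
cat > fit2.py <<'E'
from h import *
from scipy.optimize import least_squares
s=dict(np.load("pics/t15.npz"));M=np.array(s["mtx"]).copy();M[0,2]-=1.4;M[1,2]-=1.4;s["mtx"]=M
xs,ys=.5765,-.1473
def pose(p):
    fX,fY,th,ps=p; a=np.array([np.sin(ps),np.sin(th)*np.cos(ps),np.cos(th)*np.cos(ps)])
    return np.array([xs+fY/1e3,ys-fX/1e3,.010+.012*np.sin(th)]),a
def px(c): return (np.array(c)+.5)/10-.5+[272,145]
def res(p):
    f,a=pose(p); q=proj(s,[f+.2*a])[0]-px([218,393]); r=list(q)
    L=proj(s,[f+.05*a,f+.17*a]); d=L[1]-L[0]; n=np.array([-d[1],d[0]])/np.linalg.norm(d)
    r.append((px([525,491])-L[0])@n); r.append((px([330,422])-L[0])@n)
    th=p[2]; r.append(.3*(p[0]-np.tan(th)*(46-12*np.sin(th))-5/np.cos(th)+21))
    return r
o=least_squares(res,[4,0,.5,0.]);print(o.x,np.degrees(o.x[2:]),o.fun)
f,a=pose(o.x);print("foot",f,"hex",f+.1875*a,"top",f+.2*a,"a",a)
draw(s,drillparts(f,a),(272,145,352,215),10,"pics/f15.png")
E
python3 fit2.py
```

```text
[11.77023462 -1.96504781  0.59776255  0.01900347] [34.24927107  1.08881863] [ 8.23145055e-02 -2.54681017e-01 -1.49502782e-01  4.17140365e-01
  2.98724247e-05]
foot [ 0.57453495 -0.15907023  0.01675353] hex [ 0.57809789 -0.05356534  0.17171247] top [ 0.57833542 -0.04653168  0.18204306] a [0.01900233 0.56269279 0.82644766]
```

View pics/f15.png

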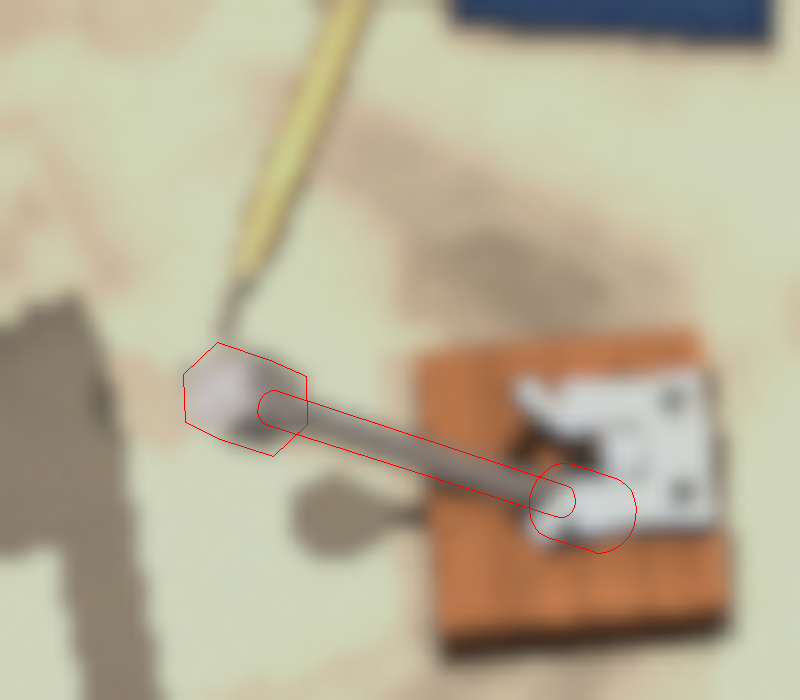

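Run:
```python
from h import *
go(.578,-.049,.26,0)
go(.578,-.049,.178,0)
```

```text
t 13.42 cmd [ -7.5 181.1  41.9] 0.006 phi 0.006 F [ 0.3 -0.6 -0. ] gap 85.0 pos [0.5859 0.1327 0.299 ] q [ 0.13  0.23  1.09 -0.01  1.86  0.12]
t 13.42 cmd [ -4.3 180.  123.8] 0.006 phi 0.006 F [ 0.3 -0.6 -0. ] gap 85.0 pos [0.5859 0.1327 0.299 ] q [ 0.13  0.23  1.09 -0.01  1.86  0.12]
```

Emit:
apply_moves(commands=[-2, 30, 0, 0, -3, 65, 8, 0, -4, 100, 18, 0, -5, 135, 28, 0.006, -7, 165, 36, 0.006, -7, 181, 42, 0.006, -7, 181, 42, 0.006, -7, 181, 42, 0.006])

```text
t: 14.08
position: [0.5779, -0.051, 0.2594]
tool_rot: [[0.999, -0.004, -0.039], [-0.004, -1.0, -0.014], [-0.039, 0.014, -0.999]]
contact_force: [0.2, 0.8, 0.3]
finger_gap: 0.0848
```

Run:
```python
from h import *
go(.578,-.049,.178,0)
```

```text
t 14.08 cmd [ 3.3 -3.1 81.3] -0.004 phi -0.004 F [0.2 0.8 0.3] gap 84.8 pos [ 0.5779 -0.051   0.2594] q [-0.17  0.18  1.23 -0.02  1.77 -0.17]
```

Emit:
apply_moves(commands=[1, -1, 25, 0, 2, -2, 55, 0, 3, -3, 75, 0, 3, -3, 81, 0, 3, -3, 81, 0, 3, -3, 81, 0])

```text
t: 14.58
position: [0.5783, -0.0488, 0.1796]
tool_rot: [[0.999, -0.003, -0.038], [-0.004, -1.0, -0.014], [-0.038, 0.014, -0.999]]
contact_force: [-0.2, 0.3, 0.6]
finger_gap: 0.0851
```

Emit:
apply_moves(commands=[0, 0, 0, 0, 0, 0, 0, 0, 0, 0, 0, 0, 0, 0, 0, 0, 0, 0, 0, 0, 0, 0, 0, 0, 0, 0, 0, 0], gripper=0)

```text
t: 15.17
position: [0.579, -0.0485, 0.1805]
tool_rot: [[0.999, -0.003, -0.035], [-0.003, -1.0, -0.013], [-0.035, 0.014, -0.999]]
contact_force: [1.9, 1.6, 2.1]
finger_gap: 0.0226
```

Run:
```python
from h import *
from bench import optics
s=optics.snapshot("top");np.savez("pics/t16.npz",**s)
draw(s,[],(272,145,352,215),10,"pics/t16.png",False)
go(.578,-.049,.178,0)
```

```text
t 15.22 cmd [-0.8  0.5  2.5] -0.003 phi -0.003 F [0.3 2.1 3.3] gap 22.9 pos [ 0.5789 -0.0484  0.1805] q [-0.17  0.2   1.36 -0.02  1.61 -0.17]
```

View pics/t16.png

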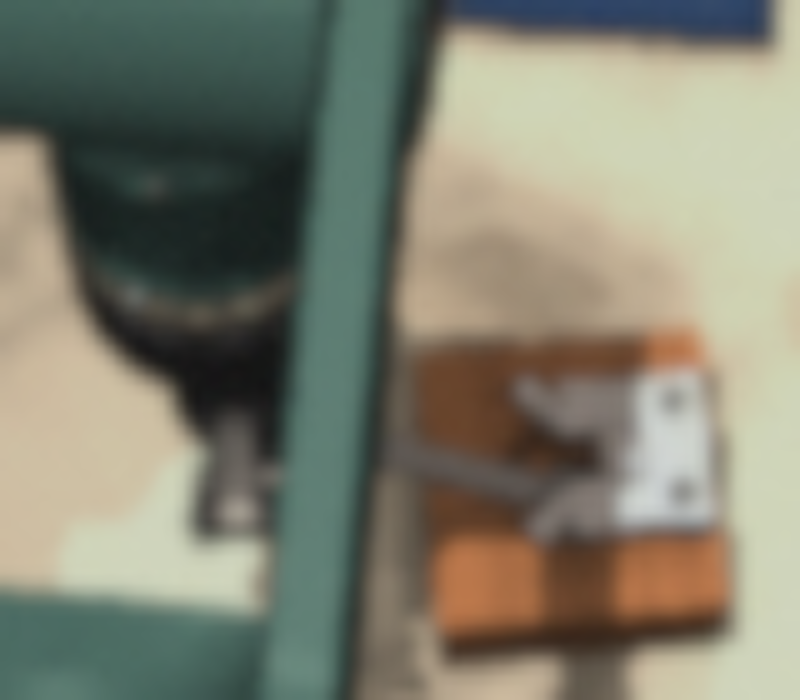

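Emit:
apply_moves(commands=[0, 4, -2, 0, 0, 10, -6, 0, 0, 17, -9, 0, 0, 26, -13, 0, 0, 35, -17, 0, 0, 44, -20, 0, 0, 53, -22, 0, 0, 62, -24, 0, 0, 71, -25, 0, 0, 71, -25, 0])

```text
t: 16.05
position: [0.5801, -0.1218, 0.2075]
tool_rot: [[0.999, -0.005, -0.033], [-0.006, -1.0, -0.015], [-0.033, 0.015, -0.999]]
contact_force: [1.9, 3.0, 5.4]
finger_gap: 0.0211
```

Run:
```python
from h import *
from bench import optics
s=optics.snapshot("top");np.savez("pics/t17.npz",**s)
draw(s,[],(272,145,352,215),10,"pics/t17.png",False)
go(.578,-.1473-.004,.208,0)
```

```text
t 16.1 cmd [-1.9 30.2 -0.1] -0.005 phi -0.005 F [0.6 3.2 5.7] gap 21.2 pos [ 0.5801 -0.1211  0.2074] q [-0.29  0.21  1.29 -0.02  1.66 -0.29]
```

View pics/t17.png

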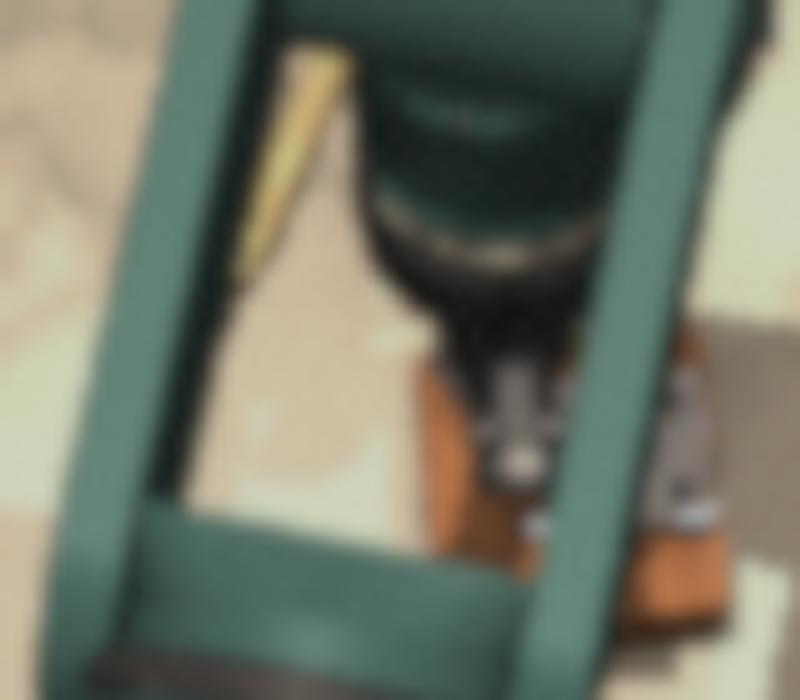

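Emit:
apply_moves(commands=[0, 6, -1, 0, 0, 12, -1, 0, 0, 18, -1, 0, 0, 24, -1, 0, 0, 24, -1, 0])

```text
t: 16.52
position: [0.5799, -0.1473, 0.2093]
tool_rot: [[0.999, -0.007, -0.033], [-0.007, -1.0, -0.016], [-0.033, 0.016, -0.999]]
contact_force: [0.2, 1.2, 5.6]
finger_gap: 0.0219
```

Run:
```python
from h import *
from bench import optics
s=optics.snapshot("top");np.savez("pics/t18.npz",**s)
draw(s,[],(272,145,352,215),10,"pics/t18.png",False)
go(.578,-.1473-.004,.208,0)
```

```text
t 16.57 cmd [-1.8  4.4  1.4] -0.007 phi -0.007 F [0.6 1.3 4.2] gap 21.3 pos [ 0.5799 -0.1469  0.2093] q [-0.33  0.22  1.28 -0.03  1.67 -0.32]
```

View pics/t18.png

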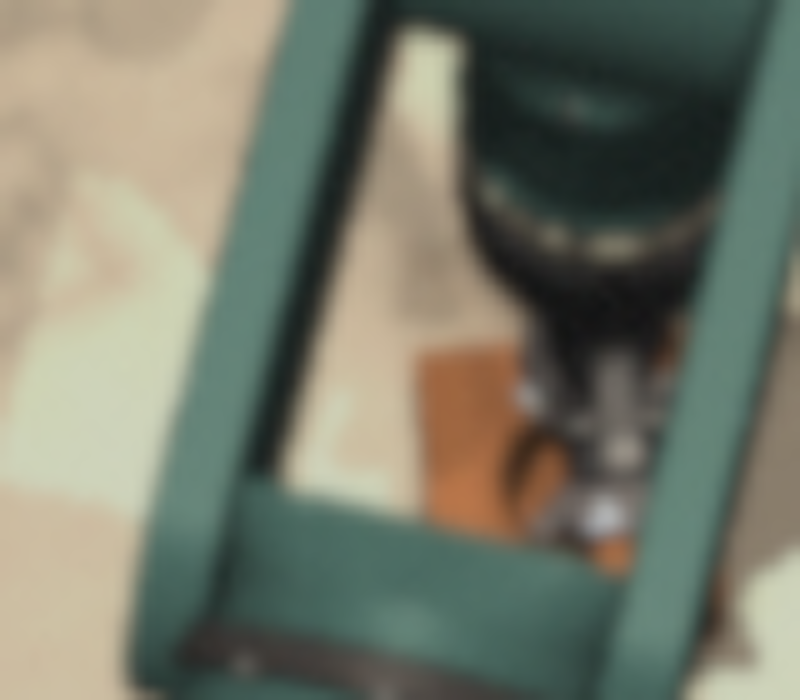

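Emit:
apply_moves(commands=[0, 2, 0, 0, 0, 4, 0, 0, 0, 6, 0, 0, 0, 6, 0, 0])

```text
t: 16.9
position: [0.5797, -0.1537, 0.2093]
tool_rot: [[0.999, -0.007, -0.034], [-0.008, -1.0, -0.016], [-0.033, 0.017, -0.999]]
contact_force: [-0.1, 1.7, 4.6]
finger_gap: 0.0213
```

Run:
```python
from h import *
go(.578,-.1473-.004,.208,0)
```

```text
t 16.9 cmd [-1.7 -2.4  1.3] -0.008 phi -0.008 F [-0.1  1.7  4.6] gap 21.3 pos [ 0.5797 -0.1537  0.2093] q [-0.34  0.23  1.27 -0.03  1.67 -0.33]
```

Emit:
apply_moves(commands=[0, 0, -1, 0, 0, 0, -1, 0])

```text
t: 17.07
position: [0.5795, -0.1539, 0.2094]
tool_rot: [[0.999, -0.007, -0.035], [-0.008, -1.0, -0.016], [-0.035, 0.017, -0.999]]
contact_force: [0.6, 2.8, 1.3]
finger_gap: 0.0211
```

Emit:
apply_moves(commands=[0, 0, 0, 0, 0, 0, 0, 0, 0, 0, 0, 0, 0, 0, 0, 0, 0, 0, 0, 0, 0, 0, 0, 0, 0, 0, -10, 0, 0, 0, -35, 0, 0, 0, -75, 0, 0, 0, -110, 0, 0, 0, -110, 0, 0, 0, -110, 0], gripper=80)

```text
t: 18.07
position: [0.5843, -0.1525, 0.3243]
tool_rot: [[1.0, -0.007, -0.027], [-0.008, -1.0, -0.019], [-0.027, 0.02, -0.999]]
contact_force: [0.7, -0.5, -0.3]
finger_gap: 0.0797
```

Run:
```python
from h import *
from bench import optics
s=optics.snapshot("top");np.savez("pics/t19.npz",**s)
draw(s,[],(272,145,352,215),10,"pics/t19.png",False)
go(.55,.05,.33,0)
```

```text
t 18.12 cmd [ -35.6 -201.8  -11.2] -0.008 phi -0.008 F [-0.8  0.3 -0.6] gap 79.8 pos [ 0.5837 -0.1523  0.3213] q [-0.33  0.23  1.05 -0.03  1.89 -0.34]
```

View pics/t19.png

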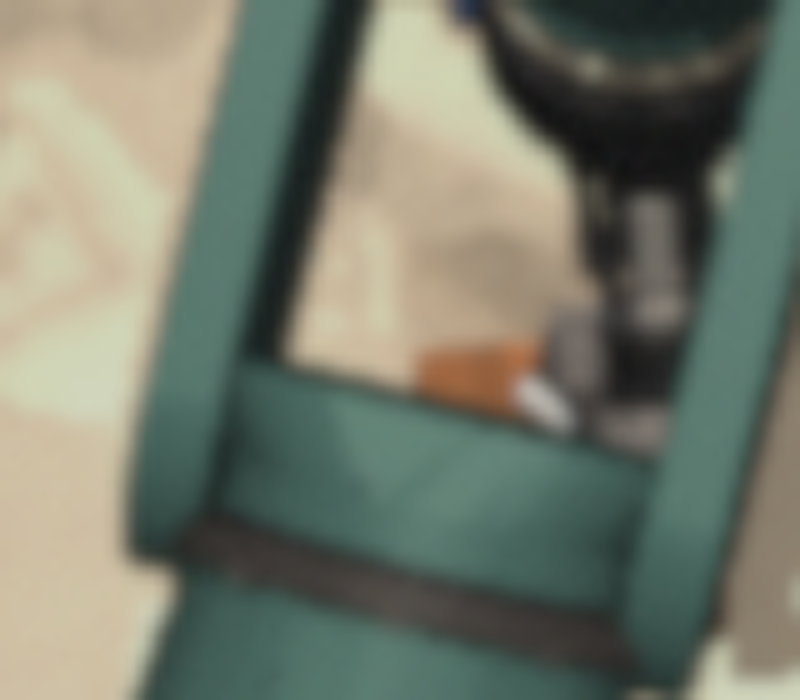

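Drill appears upright under the hand (hex at crop (580,345)). I move the arm clear at height and check.

Emit:
apply_moves(commands=[0, -20, -10, 0, -5, -55, -11, 0, -10, -95, -11, 0, -20, -135, -11, 0, -30, -175, -11, 0, -36, -202, -11, 0, -36, -230, -11, 0, -36, -250, -11, 0, -36, -250, -11, 0, -36, -250, -11, 0])

```text
t: 18.95
position: [0.5493, 0.099, 0.3271]
tool_rot: [[0.999, -0.005, -0.035], [-0.006, -1.0, -0.019], [-0.035, 0.019, -0.999]]
contact_force: [0.0, 0.3, -0.1]
finger_gap: 0.0796
```

Run:
```python
from h import *
from bench import optics
s=dict(optics.snapshot("top"));np.savez("pics/t20.npz",**s)
draw(s,[],(272,145,352,215),10,"pics/t20.png",False)
M=np.array(s["mtx"]).copy();M[0,2]-=1.4;M[1,2]-=1.4;s["mtx"]=M
draw(s,drillparts([.5765,-.1473-.002,.010],[0,0,1]),(272,145,352,215),10,"pics/f20.png")
z=optics.snapshot("scene");np.savez("pics/s20.npz",**z);cv2.imwrite("pics/s20.png",z["pixels"][:,:,::-1])
go(.55,.05,.33,0)
```

```text
t 19.05 cmd [ 0.7 47.5 -1.3] -0.009 phi -0.009 F [-1.  -0.3 -0.2] gap 80.0 pos [0.5497 0.0974 0.3278] q [ 0.08  0.13  1.15 -0.02  1.9   0.09]
```

View pics/t20.png

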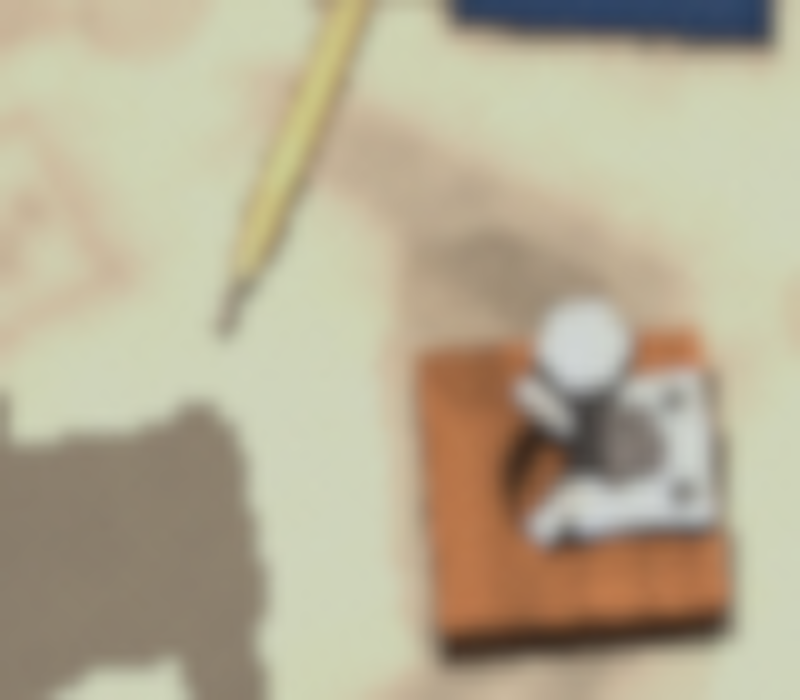

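View pics/f20.png

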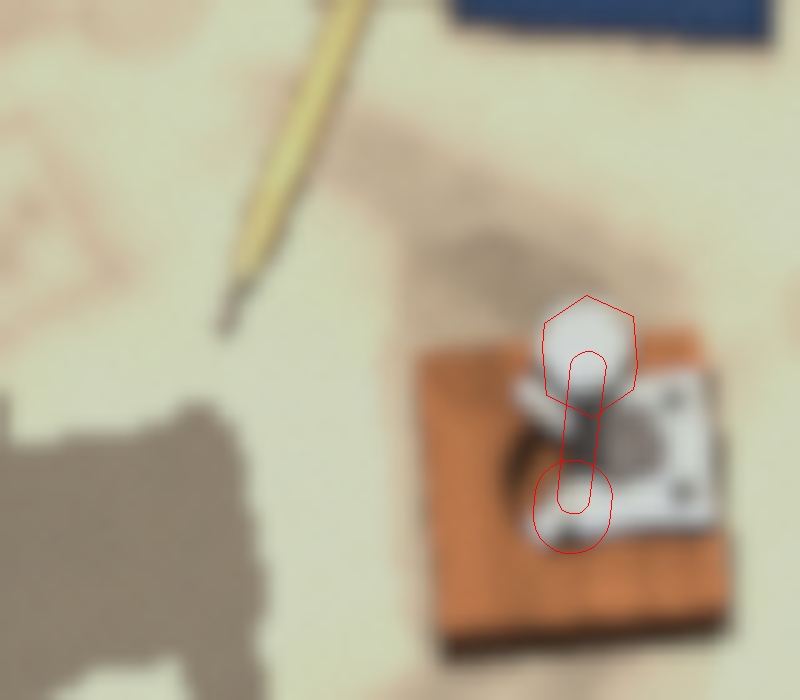

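Run:
```python
from h import *
from bench import optics,arm
b=np.load("pics/t20.npz")["pixels"].astype(float);a=np.load("pics/top0.npz")["pixels"].astype(float)
c=optics.snapshot("top")["pixels"].astype(float)
print("drill drift",np.abs(c-b)[170:215,310:350].mean(),np.abs(c-b)[170:215,310:350].max())
for n,(u0,v0,u1,v1) in dict(pad=(262,240,310,278),cutter=(290,138,315,180)).items():
    d=cv2.phaseCorrelate(a[v0:v1,u0:u1].mean(2),c[v0:v1,u0:u1].mean(2)); print(n,d)
s0=np.load("pics/scene0.npz")["pixels"].astype(float);s1=np.load("pics/s20.npz")["pixels"].astype(float)
print("tape",cv2.phaseCorrelate(s0[175:210,205:248].mean(2),s1[175:210,205:248].mean(2)))
print(arm.finish_job())
```

```text
drill drift 0.44351851851851853 3.0
pad ((-0.12785580772913008, -0.25421642767778607), 0.32823395836201097)
cutter ((0.4310065965488086, 0.49648059142624135), 0.9785688572401402)
tape ((0.5756043621260574, 0.008386025196848834), 0.9943789235872234)
the job is handed in; nothing more can be done
None
```

I parked the drill upright, head down, in the brown stand's fork slot and handed the job in at about 19 s of the 61 s allowed.

- **Pick-up:** My first grip, on the shank, held the drill level and would not let it swing. I took it again by the end of the hexagon and rocked it until it hung about 27° off vertical.
- **Leaning:** I slid the head in under the fork along the drill's slant until it touched the bore floor, at roughly 4 N. After I let go, a clear top view showed it leaning by itself at about 34° (0.6 rad).
- **Upright:** I gripped the hexagon again, swung the drill into the slot, let go and moved the arm well clear. In the last top view, an upright-drill outline drawn at the expected spot matched the drill to within about 1 mm. Two pictures 0.05 s apart showed no movement.
- **Bystanders:** The pad, tape roll and glass cutter shifted by less than a pixel (under about 2 mm) in the image comparisons. The pad's match was weak (0.33), but the arm never went near it.

**Checks that disagreed:**
- The top camera read about 3.5 mm off the arm's own position, so I corrected for that against the fingers. The two cameras also differed by about 7 mm on where the drill first lay.
- The tool stayed tilted about 2° from mid-job onward; I saw no harm from it.
- The scene camera could not see the stand at the end, so I did not measure the head's depth directly. It is inferred from the contact force and the top-view match.

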